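Load the warming drawer with dipping dishes and set its timer

TASK

Warm the dipping dishes: pull the tray of the warming drawer out to its stop, move the small bamboo box that was left on the tray onto the grey mat, stand every white dish from the mat upright on the tray, and push the tray fully home. Then turn the timer knob on top clockwise until the white line on it points at the long thick index mark. Leave the bamboo steamer, the steel jug and the clear container where they are.

Things in the scene. Friction and masses are not known exactly. Their poses are not given: they have to be found in the camera images.
- warmer: fixed countertop warming drawer, a steel box 290 mm deep (its +x), 420 mm wide (y), 125 mm high; the tray comes out of its front, towards its own -x, and the timer knob stands on its top. Origin: middle of the lower edge of its front face, on the table. A bare opening 390 mm wide from 22 mm to 105 mm above the table lies in that face. It stands turned by up to 0.1 rad.
- tray (a joint): travel of the tray in m: 0 fully home, 0.16 at its stop when fully out; it may start up to 0.03 open. It stays where it is left: about 3 N of dry friction plus damping of 8 N per m/s. Its front panel is 18 mm thick, 420 mm wide, top edge 115 mm above the table.
- tray_spot (a point): point on the tray floor (30 mm above the table), on its centre line, 80 mm behind the front panel; moves with the tray, axes as the warmer's. Fully out, it is the middle of the floor that shows (160 mm in x). From it the floor reaches 80 mm to -x (the panel), 147 mm to +x, 184 mm to either side, with rims 12 mm high at the sides and back.
- tray_handle (a point): middle of the tray's handle: a straight round steel bar 12 mm thick and 160 mm long along the warmer's y, 100 mm above the table, its axis 45 mm in front of the tray's front panel (39 mm free gap behind it), joined to the panel only at its two ends; moves with the tray, axes as the warmer's.
- timer (a joint): angle of the timer knob in rad, growing as it turns clockwise seen from above, range 0 to 3.4. At 0 the white line on its grip points along the warmer's -x; at 1.7 it points at the long thick raised index mark on the warmer's top, to the left of the knob. It starts between 0.3 and 0.9 and stays where it is left (friction 0.05 N m).
- timer_grip (a point): point on the axis of the timer knob, at the height to grip, 37 mm above the warmer's top (162 mm above the table); turns with the knob. The knob's grip is an upright bar 57 mm long along this frame's x, 14 mm thick along y, its top 7 mm above this point and its foot 25 mm below it, on a disc of 60 mm diameter; the white line is on the -x half of the bar's top.
- dish0: one of up to five identical white ceramic dipping dishes (absent ones read None): an open straight-sided round pot, 64 mm outside diameter from 8 mm above its foot up, 46 mm high, wall 4 mm, about 140 g. Starts upright on the grey mat, neighbours at least 78 mm apart centre to centre. Origin: centre of its underside; z up its axis.
- dish1: another such dish, as dish0; may be absent
- dish2: another such dish, as dish0; may be absent
- dish3: another such dish, as dish0; may be absent
- dish4: another such dish, as dish0; may be absent
- pickbox: closed bamboo toothpick box (the lid does not open), 90 mm (x) by 44 mm (y) by 40 mm high, about 120 g. Origin: centre of its underside. Starts flat on the tray floor, its middle within 25 mm in x and 115 mm in y of tray_spot, turned within 0.5 rad of the tray's axes, hidden inside until the tray is pulled out.
- box_center (a point): centre of the bamboo box, 20 mm above its underside; axes as the box's.
- mat: fixed grey silicone steamer mat, 300 mm (x) by 225 mm (y), 3 mm thick; the dishes start on it in two rows of three places, 95 mm apart along x and 110 mm along y (jitter 8 mm); the place at its far left corner, (95, 55) mm from its centre, always starts empty. Origin: centre of its underside.
- steamer: bystander: closed round bamboo steamer, 208 mm diameter, 90 mm high, right of the warmer. Origin: centre of its underside. Leave alone.
- jug: bystander: steel jug with lever lid, about 108 mm diameter, 151 mm high, left of the mat, its handle to the left. Origin: centre of its underside. Leave alone.
- container: bystander: clear plastic container with twist cap, 90 mm diameter, 124 mm high, beyond the mat. Origin: centre of its underside. Leave alone.
Things that resemble listed ones, but are neither listed nor needed, are in the scene too. What is shaped like the dish3 but purple or red is not meant. What is shaped like the dish0 but purple is not meant.

How it is judged (in metres and radians):
On the way, in this order (a step that is already met when the one before it is completed fails the run):
1. the tray is pulled out to its stop (value of joint tray above 0.152 m), for 0.2 s.
2. with the tray out, every dish stands upright on it (x of dish0 in the frame of tray_spot between -0.06 and 0.13 m and y of dish0 in the frame of tray_spot between -0.165 and 0.165 m and z of dish0 in the frame of tray_spot between -0.006 and 0.006 m and angle between each of dish0, dish1, dish2, dish3, dish4's own z axis and vertical below 0.12 rad and x of dish1 in the frame of tray_spot between -0.06 and 0.13 m and y of dish1 in the frame of tray_spot between -0.165 and 0.165 m and z of dish1 in the frame of tray_spot between -0.006 and 0.006 m and x of dish2 in the frame of tray_spot between -0.06 and 0.13 m and y of dish2 in the frame of tray_spot between -0.165 and 0.165 m and z of dish2 in the frame of tray_spot between -0.006 and 0.006 m and x of dish3 in the frame of tray_spot between -0.06 and 0.13 m and y of dish3 in the frame of tray_spot between -0.165 and 0.165 m and z of dish3 in the frame of tray_spot between -0.006 and 0.006 m and x of dish4 in the frame of tray_spot between -0.06 and 0.13 m and y of dish4 in the frame of tray_spot between -0.165 and 0.165 m and z of dish4 in the frame of tray_spot between -0.006 and 0.006 m and value of joint tray above 0.12 m), for 0.2 s.
3. the tray is fully home with every dish upright on it (x of dish0 in the frame of tray_spot between -0.06 and 0.13 m and y of dish0 in the frame of tray_spot between -0.165 and 0.165 m and z of dish0 in the frame of tray_spot between -0.006 and 0.006 m and angle between each of dish0, dish1, dish2, dish3, dish4's own z axis and vertical below 0.12 rad and x of dish1 in the frame of tray_spot between -0.06 and 0.13 m and y of dish1 in the frame of tray_spot between -0.165 and 0.165 m and z of dish1 in the frame of tray_spot between -0.006 and 0.006 m and x of dish2 in the frame of tray_spot between -0.06 and 0.13 m and y of dish2 in the frame of tray_spot between -0.165 and 0.165 m and z of dish2 in the frame of tray_spot between -0.006 and 0.006 m and x of dish3 in the frame of tray_spot between -0.06 and 0.13 m and y of dish3 in the frame of tray_spot between -0.165 and 0.165 m and z of dish3 in the frame of tray_spot between -0.006 and 0.006 m and x of dish4 in the frame of tray_spot between -0.06 and 0.13 m and y of dish4 in the frame of tray_spot between -0.165 and 0.165 m and z of dish4 in the frame of tray_spot between -0.006 and 0.006 m and value of joint tray below 0.006 m), for 0.2 s.
4. the timer knob points at the index mark (value of joint timer between 1.6 and 1.8 rad), for 0.2 s.
At the end, for the whole second after the job is handed in: Every dish stands upright (within 0.12 rad) on the tray floor inside its rims, at rest; the tray is fully home (within 6 mm); the timer knob is within 0.1 rad of the index mark (joint 1.6 to 1.8); the bamboo box rests on the grey mat, its centre over the mat (5 mm inside its edge) (all of step 3 and all of step 4 and x of box_center in the frame of mat between -0.145 and 0.145 m and y of box_center in the frame of mat between -0.108 and 0.108 m and height (world z) of box_center between 0.015 and 0.055 m and linear speed of each of pickbox, dish0, dish1, dish2, dish3, dish4 below 0.02 m/s); the robot touches nothing.
It fails at once if the steamer is moved by more than 30 mm (distance of steamer from where it was at the start of the episode above 0.03 m).
It fails at once if the jug is moved by more than 30 mm (distance of jug from where it was at the start of the episode above 0.03 m).
It fails at once if the container is moved by more than 30 mm (distance of container from where it was at the start of the episode above 0.03 m).
Of dish0, dish1, dish2, dish3, dish4 only 3 to 5 are there at a start; the rules pass over those that are not, and their reading is None.
At some moment in a run one of dish0, dish1, dish2, dish3, dish4 may be knocked a few centimetres aside while the robot is not near it.
Once in a run the grip may slacken for a moment while it holds something.
It also fails if it takes over 210 s, if anything falls off the work surface, if the arm or the gripper's body presses on something with over 40 N, if the wrist force passes 120 N, or if a joint passes its speed limit or range.

ROBOT

A 6-joint arm with a two-finger parallel gripper is mounted at the origin on the work surface. World frame = base frame: x ahead of the robot, y to its left, z up, the work surface at z = 0. Lengths are in mm, angles in rad, forces in N, time in s.
With the tool pointing down it reaches from about 275 to 1000 mm from the base axis. Payload 8.4 kg.
Tool frame: the origin (TCP) lies between the finger pads; the fingertips stand 25 mm ahead of it and the grasp point (between the pads) lies 6 mm ahead of it; z points along the fingers, y is the line along which they close (so a half turn about z gives the same grasp; the last joint's range is limited). The gripper opens to 85 mm and grips with 20 to 120 N. Pads are 22 mm wide; open, the fingers measure 114 mm over their backs; the gripper's body (76 mm by 85 mm) begins 54 mm behind the grasp point. The pads swing forward as they close: fully open they stand 13 mm farther back than shut.
Start: joints at [1.276, 0.353, 1.633, -0, 1.155, -0.002], TCP at [180.395, 598.403, 256.281] pointing down, gripper open.
Joint ranges: [-2.63, 2.63], [-0.92, 2.1], [0.06, 2.66], [-1.3, 4.44], [0, 2.69], [-3.02, 3.02]. Speed limits (rad/s): [2.22, 2.22, 2.79, 3.14, 3.14, 3.14].

INTERFACE

Orientations are given as [roll, pitch, yaw] about the fixed x, y, z axes, in that order (R = Rz(yaw) Ry(pitch) Rx(roll)).
In Python, from rig import r, eyes, workorder gives the robot as it stands. The module is installed in compiled form; this text tells all that it offers.
- The arm moves only by the tool step_arm, never from a script. Its argument "moves" is a list of rows, each an object of numbers: "tx", "ty", "tz": the shift along the tool's x, y, z scaled (see below); "ax", "ay", "az": the turn, a rotation vector about the tool's x, y, z scaled (see below). In form: [{"tx": .., "ty": .., "tz": .., "ax": .., "ay": .., "az": ..}, ...]. A call has 1 to 5 rows; each row shifts and turns the commanded pose from where the row before left it, along the tool's axes as they then stand; what a row does not reach is not made up. The controller multiplies each number of a shift by 25 mm and each number of a turn by 90 degrees. A row lasts 1/8 s, in which the tool goes at most 62.5 mm and 10.7 degrees, less where a joint would pass 70% of its speed; a pose out of reach is approached as far as the arm can. A call with a number of a shift or a turn outside -1 to 1 is refused whole. A call with a gripper value outside its range is refused whole. "gripper" is the opening, from 0 (shut) to 1 (fully open), set as the call begins (left out, the last holds). The fingers move at their own pace and stop on an object; "newtons" is the grip in N (left out, the last holds). Time passes only in rows, so rows that do not move let the fingers close. It gives the time, the measured TCP pose, the force, the opening and the grip force at its end, in the units of the state.
- r.sense(): the state, without advancing time (a new reading comes with each control period).
- eyes.grab_frame(name): name is "side" or "top" or "wrist"; returns (picture, depth): 400x640x3 uint8, red, green, blue; 400x640 float32, mm along the optical axis (not along the pixel's ray), 0 where there is no reading.
- eyes.camera_info(name): a dict with "intrinsics" (3x3 intrinsics, pixels), "cam_to_world" (4x4, takes a point from camera to world coordinates). Camera axes: x right, y up, looking along -z (the intrinsics and any distortion apply to the point x, -y, -z); pixel columns grow to the right and rows downward; lengths in mm; the calibration is good to about 2 mm. A picture is of the moment at which its call begins: read the wrist's pose just before it. camera_info takes no time and is no camera call; for the wrist camera it gives the pose at the moment of the call.
- workorder.sign_off(): hands the job in; it is judged then, once.
The state is a dict: "clock": time; "qpos": joint angles; "qvel": joint speeds; "joint_efforts": joint torques, N m; "eef_pos": TCP position; "tcp_rot": TCP orientation; "contact_force": force on the tool from outside, world axes, zero at the start; "wrist_torque": the same for the moment, N m; "opening": opening from 0.0 (shut) to 1.0 (fully open); "grasp_force": force on a finger pad.
Only numpy, scipy, OpenCV 4.12 (cv2) and the standard library are available. Lean on these libraries where they do the work, as an engineer would, in place of code of your own. Each camera call takes 0.05 s, during which the arm holds its last target. There are 200 camera calls.

## Working session

There is one attempt and no reset: what is moved stays moved. The work goes in short steps, Python scripts to look and compute and a tool call to move; the robot and the scene stay as the last step left them, time stands still between calls to the robot, and variables do not carry over. Pictures are saved under pics/ and viewed, at most 14 in all, crops included, and the job is handed in when it is done.

Besides the shell and the picture viewer there is one more tool, called as name(argument=value, ...), one argument or row to a line, values as JSON. step_arm: Moves the arm, as the interface text tells. Its arguments: {"type":"object","properties":{"moves":{"type":"array","items":{"type":"object","properties":{"tx":{"type":"number"},"ty":{"type":"number"},"tz":{"type":"number"},"ax":{"type":"number"},"ay":{"type":"number"},"az":{"type":"number"}}}},"gripper":{"type":"number"},"newtons":{"type":"number"}},"required":["moves"]}

```bash
mkdir -p pics
python3 - <<'E'
from rig import r,eyes
import cv2,numpy as np
print(r.sense())
for n in ("top","side"):
    p,d=eyes.grab_frame(n); cv2.imwrite(f"pics/{n}0.png",p[:,:,::-1]); np.savez(f"{n}0.npz",p=p,d=d)
    i=eyes.camera_info(n); print(n,i["intrinsics"],np.round(i["cam_to_world"],3),i.keys())
E
```

```text
{'clock': 0.0, 'qpos': array([ 1.27561417e+00,  3.53674466e-01,  1.63412355e+00,  1.99823166e-05,
        1.15518344e+00, -2.40194215e-03]), 'qvel': array([ 1.93696234e-04,  3.53794337e-06,  7.65327297e-08,  1.23735147e-03,
       -1.57196362e-05, -8.53955560e-04]), 'joint_efforts': array([-9.79115539e-04, -6.05280590e+01, -3.42049456e+01, -1.69276143e-05,
        9.43140651e-03, -5.24092616e-05]), 'eef_pos': array([180.25470381, 597.99206335, 255.54974152]), 'tcp_rot': array([-3.14020390e+00, -2.16057404e-05,  2.84880434e+00]), 'contact_force': array([ 0.36970833, -0.08508226,  0.51979962]), 'wrist_torque': array([ 0.05571025,  0.00203802, -0.03512682]), 'grasp_force': 0.0, 'opening': 1.0003727255854926}
top [[419.84635251   0.         324.52196466]
 [  0.         419.84635251 201.05516809]
 [  0.           0.           1.        ]] [[ 1.500000e-02  9.880000e-01 -1.550000e-01  2.875850e+02]
 [-1.000000e+00  1.300000e-02 -1.800000e-02 -1.741900e+01]
 [-1.600000e-02  1.560000e-01  9.880000e-01  1.381138e+03]
 [ 0.000000e+00  0.000000e+00  0.000000e+00  1.000000e+00]] dict_keys(['intrinsics', 'cam_to_world'])
side [[407.45016432   0.         321.80034083]
 [  0.         407.45016432 201.51508356]
 [  0.           0.           1.        ]] [[ 8.340000e-01  3.980000e-01 -3.810000e-01  3.477300e+01]
 [-5.510000e-01  6.160000e-01 -5.630000e-01 -7.102970e+02]
 [ 1.100000e-02  6.800000e-01  7.330000e-01  1.030142e+03]
 [ 0.000000e+00  0.000000e+00  0.000000e+00  1.000000e+00]] dict_keys(['intrinsics', 'cam_to_world'])
```

View pics/top0.png

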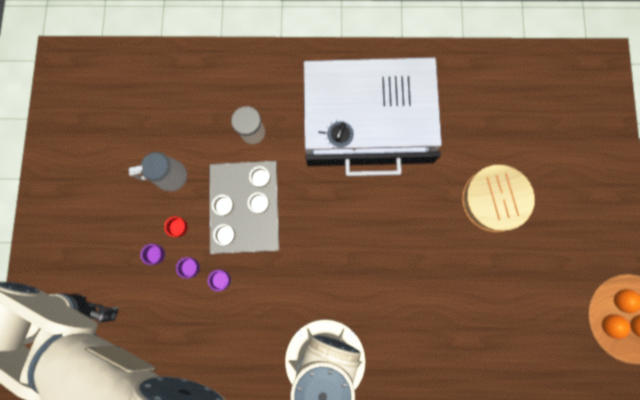

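View pics/side0.png

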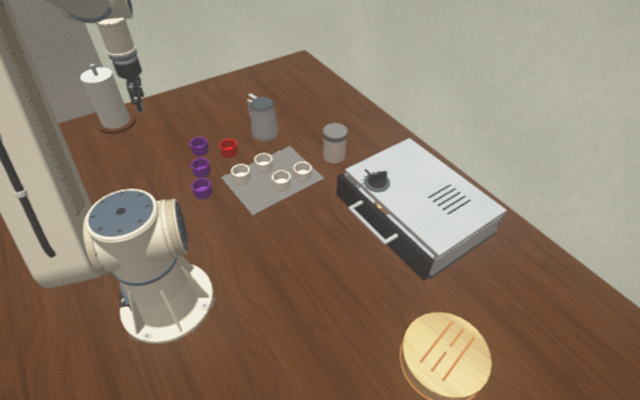

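The top view shows four white dishes on the mat, at px (259,176), (258,202), (222,205) and (224,234). The purple dishes (152,254), (187,268), (219,280) and the red one (176,227) lie off the mat and are not meant. The knob is at (340,132) and the handle at (373,170). Next I measure them.

```bash
cat > h.py <<'E'
from rig import r,eyes
import cv2,numpy as np
def shot(n,save=None):
    i=eyes.camera_info(n); p,d=eyes.grab_frame(n)
    if save: cv2.imwrite(save,p[:,:,::-1])
    return p,cloud(d,i)
def cloud(d,i):
    K,T=i["intrinsics"],i["cam_to_world"]; v,u=np.mgrid[:400,:640]
    c=np.stack([(u-K[0,2])/K[0,0]*d,-(v-K[1,2])/K[1,1]*d,-d],-1)
    w=c@T[:3,:3].T+T[:3,3]; w[d==0]=np.nan; return w
def project(n,P):
    i=eyes.camera_info(n);K,T=i["intrinsics"],i["cam_to_world"]
    c=(np.asarray(P,float)-T[:3,3])@T[:3,:3]
    return np.stack([K[0,0]*c[...,0]/-c[...,2]+K[0,2],-K[1,1]*c[...,1]/-c[...,2]+K[1,2]],-1)
def dishes(p,w):
    "white rims: circle centre, height, pixel"
    hsv=cv2.cvtColor(p,cv2.COLOR_RGB2HSV)
    m=((hsv[...,1]<60)&(hsv[...,2]>185)&(w[...,2]>12)&(w[...,2]<95)).astype(np.uint8)
    n,l,s,c=cv2.connectedComponentsWithStats(m)
    out=[]
    for k in range(1,n):
        if s[k,4]<40: continue
        q=w[l==k]; zt=np.percentile(q[:,2],92); t=q[q[:,2]>zt-12]
        (x,y),R=cv2.minEnclosingCircle(t[:,:2].astype(np.float32))
        out.append((round(x,1),round(y,1),round(R,1),round(zt,1),c[k].round().astype(int).tolist(),int(s[k,4])))
    return out
def tcp(): 
    s=r.sense(); return s
E
python3 - <<'E'
from h import *
i=eyes.camera_info("top"); z=np.load("top0.npz"); p,w=z["p"],cloud(z["d"],i)
for d in dishes(p,w): print(d)
m=(abs(w[...,2]-125)<5)&(w[...,0]>400)
q=w[m]; print("warmer",cv2.minAreaRect(q[:,:2].astype(np.float32)),np.nanmedian(q[:,2]))
f=np.zeros((400,640),bool); f[150:180,335:412]=1
h=w[f&(w[...,2]>90)&(w[...,2]<112)]; 
for x in np.arange(h[:,0].min(),h[:,0].max(),6): 
    t=h[abs(h[:,0]-x)<3]; 
    if len(t): print("h",x.round(),len(t),t[:,1].min().round(),t[:,1].max().round(),np.median(t[:,2]).round())
k=w[115:152,322:362]; kk=k[k[...,2]>155]; print("knob",len(kk),cv2.minAreaRect(kk[:,:2].astype(np.float32)),kk.mean(0))
hsv=cv2.cvtColor(p,cv2.COLOR_RGB2HSV)
g=(hsv[...,1]<50)&(abs(w[...,2])<8)&(hsv[...,2]>90); g[:150]=0;g[260:]=0;g[:,:200]=0;g[:,290:]=0
print("mat",cv2.minAreaRect(w[g][:,:2].astype(np.float32)),np.median(w[g][:,2]))
E
```

```text
(668.7, -139.1, 183.7, np.float64(34.1), [369, 150], 419)
(575.7, 221.7, 32.1, np.float64(51.8), [259, 176], 147)
(489.3, 223.1, 32.2, np.float64(51.6), [257, 203], 145)
(480.0, 339.6, 33.0, np.float64(51.8), [222, 205], 124)
(385.1, 328.7, 31.9, np.float64(51.2), [223, 234], 148)
(-1.4, -0.8, 123.2, np.float64(19.4), [323, 344], 953)
warmer ((753.8323974609375, 136.97198486328125), (347.198486328125, 985.68603515625), 6.218325614929199) 124.78999407246397
h 571.0 35 -159.0 -59.0 103.0
h 577.0 107 -227.0 -59.0 105.0
h 583.0 69 -227.0 -59.0 105.0
h 589.0 18 -227.0 -59.0 104.0
h 595.0 12 -227.0 -59.0 105.0
h 601.0 13 -228.0 -59.0 105.0
h 607.0 16 -227.0 -56.0 105.0
h 613.0 12 -227.0 -56.0 105.0
h 619.0 51 -228.0 -25.0 105.0
h 625.0 113 -263.0 -25.0 103.0
h 631.0 28 -262.0 -24.0 110.0
h 637.0 11 -260.0 -46.0 111.0
h 643.0 10 -248.0 -96.0 112.0
knob 92 ((693.6592407226562, -38.67619323730469), (13.813653945922852, 56.67644119262695), 71.09534454345703) [692.91527105 -38.99522248 168.07720701]
mat ((484.28021240234375, 279.2023010253906), (302.3601379394531, 230.3781280517578), 3.5849990844726562) 3.0202226237070136
```

Run:
```python
from h import *
i=eyes.camera_info("top"); z=np.load("top0.npz"); p,w=z["p"],cloud(z["d"],i)
m=(abs(w[...,2]-125)<5)&(w[...,0]>400)&(w[...,1]<150)&(w[...,1]>-420)
n,l,s,c=cv2.connectedComponentsWithStats(m.astype(np.uint8)); k=1+s[1:,4].argmax()
q=w[l==k]; R=cv2.minAreaRect(q[:,:2].astype(np.float32));print("warmer",R,cv2.boxPoints(R))
f=np.zeros((400,640),bool); f[150:180,335:412]=1
h=w[f&(w[...,2]>90)&(w[...,2]<112)&(w[...,0]<592)]
print("handle",np.polyfit(h[:,1],h[:,0],1), cv2.fitLine(h[:,:2].astype(np.float32),cv2.DIST_HUBER,0,.01,.01).ravel())
hm=h[:,1].min(),h[:,1].max();print(hm)
cr=cv2.resize(p[105:165,300:400],None,fx=7,fy=7,interpolation=cv2.INTER_CUBIC);cv2.imwrite("pics/knob.png",cr[:,:,::-1])
print(r.sense()["eef_pos"])
```

```text
warmer ((799.4224853515625, -135.45359802246094), (292.8066101074219, 420.2679443359375), 2.178093194961548) [[ 645.1386    68.9644 ]
 [ 661.11127 -350.99994]
 [ 953.70636 -339.87158]
 [ 937.7337    80.09274]]
handle [-2.73354710e-02  5.74657829e+02] [ 2.382013e-02 -9.997163e-01  5.779810e+02 -1.419014e+02]
(np.float64(-227.24823625804726), np.float64(-59.12866672955418))
[180.28983349 598.00921472 255.62650501]
```

View pics/knob.png

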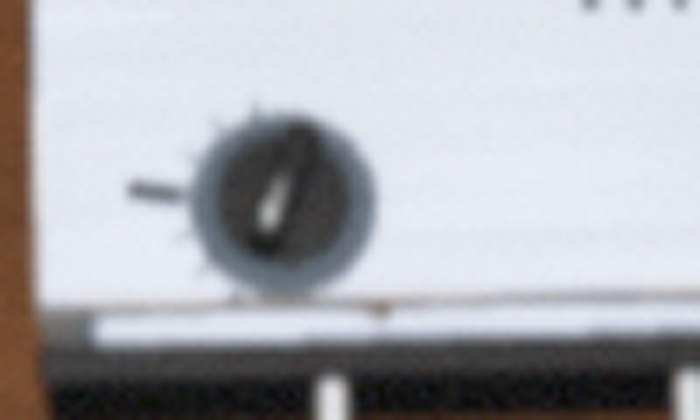

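Warmer: yaw is about 0.033, front-face middle is about (653,-141), and the tray is about 12 mm open. The knob is at (693,-39), reads about 0.36 rad, and its line points at the front. I rotate first to line up with the handle.

step_arm(
  moves=[
    {"az": 0.113},
    {"az": 0.113},
    {"az": 0.113},
    {"az": 0.113},
    {"az": 0.113},
  ],
  gripper=0.45,
)

```text
schema error: expected keys tx, ty, tz, ax, ay, az
```

step_arm(
  moves=[
    {"az": 0.113},
    {"az": 0.113},
    {},
  ],
)

```text
schema error: expected keys tx, ty, tz, ax, ay, az
```

step_arm(
  moves=[
    {"tx": 0, "ty": 0, "tz": 0, "ax": 0, "ay": 0, "az": 0.113},
    {"tx": 0, "ty": 0, "tz": 0, "ax": 0, "ay": 0, "az": 0.113},
    {"tx": 0, "ty": 0, "tz": 0, "ax": 0, "ay": 0, "az": 0.113},
    {"tx": 0, "ty": 0, "tz": 0, "ax": 0, "ay": 0, "az": 0.113},
    {"tx": 0, "ty": 0, "tz": 0, "ax": 0, "ay": 0, "az": 0.113},
  ],
  gripper=0.45,
)

```text
clock: 0.72
eef_pos: [180.3, 598.1, 255.8]
tcp_rot: [-3.141, 0.001, 1.955]
contact_force: [-0.3, -0.6, -0.1]
opening: 0.452
grasp_force: 0.0
```

step_arm(
  moves=[
    {"tx": 0, "ty": 0, "tz": 0, "ax": 0, "ay": 0, "az": 0.113},
    {"tx": 0, "ty": 0, "tz": 0, "ax": 0, "ay": 0, "az": 0.113},
    {"tx": 0, "ty": 0, "tz": 0, "ax": 0, "ay": 0, "az": 0},
  ],
)

```text
clock: 1.1
eef_pos: [180.3, 598.2, 255.9]
tcp_rot: [-3.141, 0.001, 1.607]
contact_force: [0.2, 0.1, -0.3]
opening: 0.451
grasp_force: 0.0
```

step_arm(
  moves=[
    {"tx": -1, "ty": 0.5, "tz": 0, "ax": 0, "ay": 0, "az": 0},
    {"tx": -1, "ty": 0.5, "tz": 0, "ax": 0, "ay": 0, "az": 0},
    {"tx": -1, "ty": 0.5, "tz": 0, "ax": 0, "ay": 0, "az": 0},
    {"tx": -1, "ty": 0.5, "tz": 0, "ax": 0, "ay": 0, "az": 0},
    {"tx": -1, "ty": 0.5, "tz": 0, "ax": 0, "ay": 0, "az": 0},
  ],
)

```text
clock: 1.72
eef_pos: [247.6, 474.8, 256.2]
tcp_rot: [-3.142, 0.0, 1.611]
contact_force: [1.1, -0.5, -0.3]
opening: 0.448
grasp_force: 0.0
```

step_arm(
  moves=[
    {"tx": -1, "ty": 0.5, "tz": 0, "ax": 0, "ay": 0, "az": 0},
    {"tx": -1, "ty": 0.5, "tz": 0, "ax": 0, "ay": 0, "az": 0},
    {"tx": -1, "ty": 0.5, "tz": 0, "ax": 0, "ay": 0, "az": 0},
    {"tx": -1, "ty": 0.5, "tz": 0, "ax": 0, "ay": 0, "az": 0},
    {"tx": -1, "ty": 0.5, "tz": 0, "ax": 0, "ay": 0, "az": 0},
  ],
)

```text
clock: 2.35
eef_pos: [314.5, 352.1, 256.2]
tcp_rot: [-3.142, 0.0, 1.611]
contact_force: [-0.4, 0.9, 0.2]
opening: 0.449
grasp_force: 0.0
```

step_arm(
  moves=[
    {"tx": -1, "ty": 0.5, "tz": 0, "ax": 0, "ay": 0, "az": 0},
    {"tx": -1, "ty": 0.5, "tz": 0, "ax": 0, "ay": 0, "az": 0},
    {"tx": -1, "ty": 0.5, "tz": 0, "ax": 0, "ay": 0, "az": 0},
    {"tx": -1, "ty": 0.5, "tz": 0, "ax": 0, "ay": 0, "az": 0},
    {"tx": -1, "ty": 0.5, "tz": 0, "ax": 0, "ay": 0, "az": 0},
  ],
)

```text
clock: 2.98
eef_pos: [381.4, 229.4, 256.3]
tcp_rot: [-3.142, 0.0, 1.611]
contact_force: [0.1, -0.1, 0.6]
opening: 0.452
grasp_force: 0.0
```

step_arm(
  moves=[
    {"tx": -1, "ty": 0.5, "tz": 0, "ax": 0, "ay": 0, "az": 0},
    {"tx": -1, "ty": 0.5, "tz": 0, "ax": 0, "ay": 0, "az": 0},
    {"tx": -1, "ty": 0.5, "tz": 0, "ax": 0, "ay": 0, "az": 0},
    {"tx": -1, "ty": 0.5, "tz": 0, "ax": 0, "ay": 0, "az": 0},
    {"tx": -1, "ty": 0.5, "tz": 0, "ax": 0, "ay": 0, "az": 0},
  ],
)

```text
clock: 3.6
eef_pos: [448.3, 106.7, 256.3]
tcp_rot: [-3.142, 0.0, 1.611]
contact_force: [0.0, -0.2, -0.4]
opening: 0.45
grasp_force: 0.0
```

step_arm(
  moves=[
    {"tx": -1, "ty": 0.5, "tz": 0, "ax": 0, "ay": 0, "az": 0},
    {"tx": -1, "ty": 0.5, "tz": 0, "ax": 0, "ay": 0, "az": 0},
    {"tx": -1, "ty": 0.5, "tz": 0, "ax": 0, "ay": 0, "az": 0},
    {"tx": -1, "ty": 0.5, "tz": 0, "ax": 0, "ay": 0, "az": 0},
    {"tx": -1, "ty": 0.5, "tz": 0, "ax": 0, "ay": 0, "az": 0},
  ],
)

```text
clock: 4.22
eef_pos: [515.2, -16.0, 256.2]
tcp_rot: [-3.141, -0.0, 1.611]
contact_force: [-0.7, -0.0, 0.3]
opening: 0.447
grasp_force: 0.0
```

step_arm(
  moves=[
    {"tx": -1, "ty": 0.5, "tz": 0, "ax": 0, "ay": 0, "az": 0},
    {"tx": -1, "ty": 0.5, "tz": 0, "ax": 0, "ay": 0, "az": 0},
    {"tx": 0, "ty": 0, "tz": 0, "ax": 0, "ay": 0, "az": 0},
  ],
)

```text
clock: 4.6
eef_pos: [542.2, -65.5, 256.1]
tcp_rot: [3.142, 0.0, 1.609]
contact_force: [-0.2, 0.8, -0.5]
opening: 0.457
grasp_force: 0.0
```

step_arm(
  moves=[
    {"tx": -0.8, "ty": 0.33, "tz": 0, "ax": 0, "ay": 0, "az": 0},
    {"tx": -0.8, "ty": 0.33, "tz": 0, "ax": 0, "ay": 0, "az": 0},
    {"tx": -0.8, "ty": 0.33, "tz": 0, "ax": 0, "ay": 0, "az": 0},
    {"tx": -0.75, "ty": 0.33, "tz": 0, "ax": 0, "ay": 0, "az": 0},
    {"tx": 0, "ty": 0, "tz": 0.5, "ax": 0, "ay": 0, "az": 0},
  ],
)

```text
clock: 5.22
eef_pos: [578.7, -143.5, 244.1]
tcp_rot: [3.14, 0.001, 1.605]
contact_force: [-0.4, -0.4, -0.1]
opening: 0.448
grasp_force: 0.0
```

step_arm(
  moves=[
    {"tx": 0, "ty": 0, "tz": 1, "ax": 0, "ay": 0, "az": 0},
    {"tx": 0, "ty": 0, "tz": 1, "ax": 0, "ay": 0, "az": 0},
    {"tx": 0, "ty": 0, "tz": 1, "ax": 0, "ay": 0, "az": 0},
    {"tx": 0, "ty": 0, "tz": 0.5, "ax": 0, "ay": 0, "az": 0},
    {"tx": 0, "ty": 0, "tz": 0, "ax": 0, "ay": 0, "az": 0},
  ],
)

```text
clock: 5.85
eef_pos: [576.8, -141.4, 155.3]
tcp_rot: [-3.14, -0.001, 1.606]
contact_force: [0.7, -0.5, -0.1]
opening: 0.453
grasp_force: 0.0
```

Run:
```python
from h import *
print(r.sense()["eef_pos"])
p,w=shot("wrist","pics/w1.png")
q=w[(abs(w[...,2]-103)<8)]
print(len(q)); m=q[(q[:,1]>-215)&(q[:,1]<-70)]; m=m[m[:,0]<600]
if len(m): print(np.percentile(m[:,0],[2,50,98]),np.polyfit(m[:,1]+143,m[:,0],1))
```

```text
[ 576.76250052 -141.42224536  155.29443526]
9406
[572.65956505 579.50835732 586.58367772] [-3.83602190e-02  5.79906934e+02]
```

Wrist depth puts the bar axis at x≈580, with slope giving yaw 0.038. Descend and grip.

step_arm(
  moves=[
    {"tx": 0, "ty": 0.1, "tz": 0.5, "ax": 0, "ay": 0, "az": 0},
    {"tx": 0, "ty": 0, "tz": 0.75, "ax": 0, "ay": 0, "az": 0},
    {"tx": 0, "ty": 0, "tz": 0.75, "ax": 0, "ay": 0, "az": 0},
    {"tx": 0, "ty": 0, "tz": 0, "ax": 0, "ay": 0, "az": 0},
  ],
)

```text
clock: 6.4
eef_pos: [578.4, -141.3, 104.0]
tcp_rot: [-3.138, -0.001, 1.606]
contact_force: [0.2, -0.4, 0.6]
opening: 0.451
grasp_force: 0.0
```

step_arm(
  moves=[
    {"tx": 0, "ty": 0, "tz": 0, "ax": 0, "ay": 0, "az": 0},
    {"tx": 0, "ty": 0, "tz": 0, "ax": 0, "ay": 0, "az": 0},
    {"tx": 0, "ty": 0, "tz": 0, "ax": 0, "ay": 0, "az": 0},
    {"tx": 0, "ty": 0, "tz": 0, "ax": 0, "ay": 0, "az": 0},
  ],
  gripper=0,
  newtons=40,
)

```text
clock: 6.9
eef_pos: [580.3, -141.7, 106.8]
tcp_rot: [3.141, 0.0, 1.606]
contact_force: [0.7, -0.1, 0.1]
opening: 0.119
grasp_force: 39.1
```

step_arm(
  moves=[
    {"tx": 0, "ty": -0.5, "tz": 0, "ax": 0, "ay": 0, "az": 0},
    {"tx": 0, "ty": -0.5, "tz": 0, "ax": 0, "ay": 0, "az": 0},
    {"tx": 0, "ty": -0.5, "tz": 0, "ax": 0, "ay": 0, "az": 0},
    {"tx": 0, "ty": -0.5, "tz": 0, "ax": 0, "ay": 0, "az": 0},
    {"tx": 0, "ty": -0.5, "tz": 0, "ax": 0, "ay": 0, "az": 0},
  ],
)

```text
clock: 7.52
eef_pos: [517.0, -144.0, 106.7]
tcp_rot: [3.141, 0.0, 1.606]
contact_force: [3.3, 1.4, 4.3]
opening: 0.123
grasp_force: 41.1
```

step_arm(
  moves=[
    {"tx": 0, "ty": -0.5, "tz": 0, "ax": 0, "ay": 0, "az": 0},
    {"tx": 0, "ty": -0.5, "tz": 0, "ax": 0, "ay": 0, "az": 0},
    {"tx": 0, "ty": -0.5, "tz": 0, "ax": 0, "ay": 0, "az": 0},
    {"tx": 0, "ty": -0.5, "tz": 0, "ax": 0, "ay": 0, "az": 0},
    {"tx": 0, "ty": -0.5, "tz": 0, "ax": 0, "ay": 0, "az": 0},
  ],
)

```text
clock: 8.15
eef_pos: [454.6, -146.1, 106.7]
tcp_rot: [3.141, 0.0, 1.606]
contact_force: [3.6, 0.3, 6.7]
opening: 0.123
grasp_force: 41.3
```

step_arm(
  moves=[
    {"tx": 0, "ty": -0.4, "tz": 0, "ax": 0, "ay": 0, "az": 0},
    {"tx": 0, "ty": -0.3, "tz": 0, "ax": 0, "ay": 0, "az": 0},
    {"tx": 0, "ty": 0, "tz": 0, "ax": 0, "ay": 0, "az": 0},
  ],
)

```text
clock: 8.52
eef_pos: [435.9, -146.7, 106.6]
tcp_rot: [-3.14, -0.0, 1.606]
contact_force: [-2.5, -0.6, 12.4]
opening: 0.128
grasp_force: 41.9
```

step_arm(
  moves=[
    {"tx": 0, "ty": -0.2, "tz": 0, "ax": 0, "ay": 0, "az": 0},
    {"tx": 0, "ty": -0.2, "tz": 0, "ax": 0, "ay": 0, "az": 0},
    {"tx": 0, "ty": 0, "tz": 0, "ax": 0, "ay": 0, "az": 0},
  ],
)

```text
clock: 8.9
eef_pos: [434.1, -147.0, 107.0]
tcp_rot: [3.127, 0.001, 1.604]
contact_force: [34.8, 12.7, -25.5]
opening: 0.12
grasp_force: 39.5
```

At the stop. Release and lift.

step_arm(
  moves=[
    {"tx": 0, "ty": 0.3, "tz": 0, "ax": 0, "ay": 0, "az": 0},
    {"tx": 0, "ty": 0, "tz": 0, "ax": 0, "ay": 0, "az": 0},
    {"tx": 0, "ty": 0, "tz": 0, "ax": 0, "ay": 0, "az": 0},
  ],
  gripper=0.4,
)

```text
clock: 9.28
eef_pos: [433.5, -146.6, 105.9]
tcp_rot: [-3.139, -0.001, 1.606]
contact_force: [0.7, 0.0, -0.4]
opening: 0.401
grasp_force: 0.0
```

step_arm(
  moves=[
    {"tx": 0, "ty": 0, "tz": -0.6, "ax": 0, "ay": 0, "az": 0},
    {"tx": 0, "ty": 0, "tz": -1, "ax": 0, "ay": 0, "az": 0},
    {"tx": 0, "ty": 0, "tz": -1, "ax": 0, "ay": 0, "az": 0},
    {"tx": 0, "ty": 0, "tz": -1, "ax": 0, "ay": 0, "az": 0},
    {"tx": 0, "ty": 0, "tz": -1, "ax": 0, "ay": 0, "az": 0},
  ],
)

```text
clock: 9.9
eef_pos: [434.6, -146.8, 223.1]
tcp_rot: [3.141, 0.0, 1.606]
contact_force: [0.3, -0.2, -0.2]
opening: 0.406
grasp_force: 0.0
```

step_arm(
  moves=[
    {"tx": 0, "ty": -0.8, "tz": -1, "ax": 0, "ay": 0, "az": 0},
    {"tx": 0, "ty": -0.8, "tz": 0, "ax": 0, "ay": 0, "az": 0},
    {"tx": 0, "ty": 0, "tz": 0, "ax": 0, "ay": 0, "az": 0},
  ],
)

```text
clock: 10.28
eef_pos: [393.2, -148.0, 246.1]
tcp_rot: [-3.141, -0.0, 1.606]
contact_force: [0.4, -0.4, -0.4]
opening: 0.398
grasp_force: 0.0
```

Run:
```python
from h import *
p,w=shot("top","pics/top1.png")
for d in dishes(p,w): print(d)
c=project("top",[573,-144,60]).astype(int); print(c)
cr=cv2.resize(p[130:230,290:450],None,fx=5,fy=5,interpolation=cv2.INTER_CUBIC);cv2.imwrite("pics/tray1.png",cr[:,:,::-1])
m=(w[...,0]>500)&(w[...,0]<650)&(abs(w[...,1]+144)<175)&(abs(w[...,2]-70)<9)
n,l,s,cc=cv2.connectedComponentsWithStats(m.astype(np.uint8))
for k in range(1,n):
    if s[k,4]>40: print(cv2.minAreaRect(w[l==k][:,:2].astype(np.float32)),np.median(w[l==k][:,2]),cc[k],s[k,4])
```

```text
(593.8, -142.2, 201.1, np.float64(34.5), [370, 172], 4870)
(576.0, 221.8, 32.2, np.float64(51.2), [259, 176], 136)
(488.8, 223.1, 32.2, np.float64(50.9), [257, 203], 153)
(481.2, 338.0, 32.6, np.float64(50.7), [222, 205], 137)
(384.7, 328.6, 32.3, np.float64(52.2), [223, 235], 146)
(93.3, 46.9, 59.1, np.float64(19.3), [310, 331], 265)
[371 177]
((572.4526977539062, -93.0491714477539), (44.30523681640625, 91.577392578125), 66.27092742919922) 69.83182901480927 [356.10824742 177.18556701] 388
```

View pics/tray1.png

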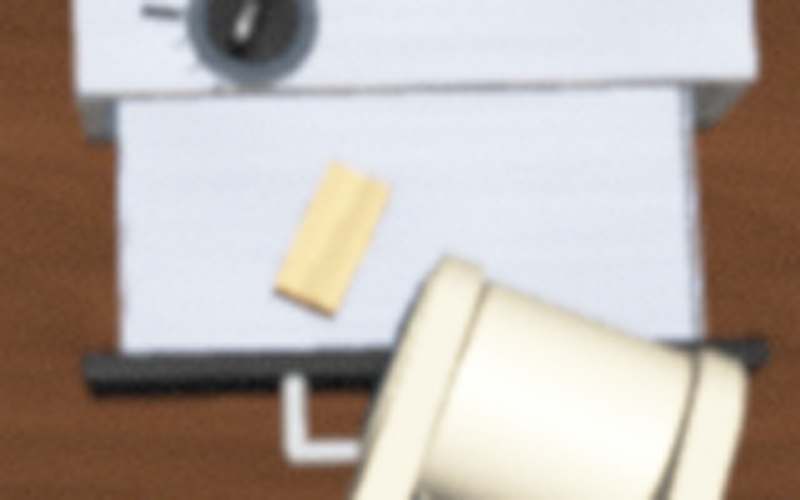

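Box at (572,-93), short axis at 66°. Line up and descend.

step_arm(
  moves=[
    {"tx": 0.25, "ty": 0.91, "tz": 0, "ax": 0, "ay": 0, "az": 0},
    {"tx": 0.25, "ty": 0.91, "tz": 0, "ax": 0, "ay": 0, "az": 0},
    {"tx": 0.25, "ty": 0.91, "tz": 0, "ax": 0, "ay": 0, "az": 0},
    {"tx": 0.25, "ty": 0.91, "tz": 0, "ax": 0, "ay": 0, "az": 0},
    {"tx": 0.25, "ty": 0.91, "tz": 0, "ax": 0, "ay": 0, "az": 0},
  ],
  gripper=0.8,
)

```text
clock: 10.95
eef_pos: [509.7, -111.9, 245.7]
tcp_rot: [-3.141, -0.0, 1.607]
contact_force: [0.2, -0.4, 0.3]
opening: 0.804
grasp_force: 0.0
```

step_arm(
  moves=[
    {"tx": 0.25, "ty": 0.91, "tz": 0, "ax": 0, "ay": 0, "az": 0},
    {"tx": 0.25, "ty": 0.91, "tz": 0, "ax": 0, "ay": 0, "az": 0},
    {"tx": 0.2, "ty": 0.88, "tz": 0, "ax": 0, "ay": 0, "az": 0},
    {"tx": 0, "ty": 0, "tz": 0, "ax": 0, "ay": 0, "az": -0.102},
    {"tx": 0, "ty": 0, "tz": 0, "ax": 0, "ay": 0, "az": -0.102},
  ],
)

```text
clock: 11.58
eef_pos: [575.9, -91.9, 245.4]
tcp_rot: [-3.141, -0.001, 1.933]
contact_force: [-0.1, -0.6, 0.3]
opening: 0.8
grasp_force: 0.0
```

step_arm(
  moves=[
    {"tx": 0, "ty": 0, "tz": 0.5, "ax": 0, "ay": 0, "az": -0.102},
    {"tx": 0, "ty": 0, "tz": 0.5, "ax": 0, "ay": 0, "az": -0.102},
    {"tx": 0, "ty": 0, "tz": 0.5, "ax": 0, "ay": 0, "az": -0.102},
    {"tx": 0, "ty": 0, "tz": 0.5, "ax": 0, "ay": 0, "az": -0.102},
    {"tx": 0, "ty": 0, "tz": 0.5, "ax": 0, "ay": 0, "az": -0.102},
  ],
)

```text
clock: 12.2
eef_pos: [575.7, -92.1, 182.6]
tcp_rot: [-3.142, -0.001, 2.734]
contact_force: [0.4, -0.7, 0.1]
opening: 0.8
grasp_force: 0.0
```

step_arm(
  moves=[
    {"tx": 0, "ty": 0, "tz": 1, "ax": 0, "ay": 0, "az": 0},
    {"tx": 0, "ty": 0, "tz": 0, "ax": 0, "ay": 0, "az": 0},
  ],
)

```text
clock: 12.45
eef_pos: [574.2, -92.0, 156.5]
tcp_rot: [-3.141, -0.004, 2.728]
contact_force: [-0.6, 0.8, -0.1]
opening: 0.798
grasp_force: 0.0
```

Run:
```python
from h import *
s=r.sense();print(s["eef_pos"],s["tcp_rot"])
p,w=shot("wrist","pics/w2.png")
m=(w[...,0]>500)&(w[...,0]<650)&(abs(w[...,1]+144)<175)&(abs(w[...,2]-70)<6)
n,l,st,cc=cv2.connectedComponentsWithStats(m.astype(np.uint8))
for k in range(1,n):
    if st[k,4]>1000: print(cv2.minAreaRect(w[l==k][:,:2].astype(np.float32)),np.median(w[l==k][:,2]),cc[k],st[k,4])
```

```text
[574.1625228  -92.04943561 156.53519562] [-3.14064078 -0.00394931  2.72841463]
((574.1282348632812, -92.38939666748047), (44.67713928222656, 90.23100280761719), 66.08221435546875) 68.6713611690634 [314.83316361 209.75848608] 5892
```

step_arm(
  moves=[
    {"tx": 0, "ty": 0, "tz": 1, "ax": 0, "ay": 0, "az": 0},
    {"tx": 0, "ty": 0, "tz": 1, "ax": 0, "ay": 0, "az": 0},
    {"tx": 0, "ty": 0, "tz": 1, "ax": 0, "ay": 0, "az": 0},
    {"tx": 0, "ty": 0, "tz": 0.8, "ax": 0, "ay": 0, "az": 0},
    {"tx": 0, "ty": 0, "tz": 0, "ax": 0, "ay": 0, "az": 0},
  ],
)

```text
clock: 13.12
eef_pos: [574.5, -92.7, 63.3]
tcp_rot: [-3.141, -0.001, 2.728]
contact_force: [-0.7, -0.1, 0.2]
opening: 0.798
grasp_force: 0.0
```

step_arm(
  moves=[
    {"tx": 0, "ty": 0, "tz": 0, "ax": 0, "ay": 0, "az": 0},
    {"tx": 0, "ty": 0, "tz": 0, "ax": 0, "ay": 0, "az": 0},
    {"tx": 0, "ty": 0, "tz": 0, "ax": 0, "ay": 0, "az": 0},
    {"tx": 0, "ty": 0, "tz": 0, "ax": 0, "ay": 0, "az": 0},
  ],
  gripper=0,
  newtons=50,
)

```text
clock: 13.62
eef_pos: [575.6, -93.2, 65.2]
tcp_rot: [3.141, 0.003, 2.728]
contact_force: [0.6, 0.6, 6.5]
opening: 0.505
grasp_force: 51.8
```

step_arm(
  moves=[
    {"tx": 0, "ty": 0, "tz": -0.5, "ax": 0, "ay": 0, "az": 0},
    {"tx": 0, "ty": 0, "tz": -1, "ax": 0, "ay": 0, "az": 0},
    {"tx": 0, "ty": 0, "tz": -1, "ax": 0, "ay": 0, "az": 0},
    {"tx": 0, "ty": 0, "tz": -1, "ax": 0, "ay": 0, "az": 0},
    {"tx": 0, "ty": 0, "tz": -1, "ax": 0, "ay": 0, "az": 0},
  ],
)

```text
clock: 14.25
eef_pos: [574.2, -93.1, 178.0]
tcp_rot: [3.142, 0.0, 2.728]
contact_force: [0.8, 0.2, -2.0]
opening: 0.507
grasp_force: 51.0
```

step_arm(
  moves=[
    {"tx": 0.93, "ty": 0.64, "tz": 0, "ax": 0, "ay": 0, "az": 0},
    {"tx": 0.93, "ty": 0.64, "tz": 0, "ax": 0, "ay": 0, "az": 0},
    {"tx": 0.93, "ty": 0.64, "tz": 0, "ax": 0, "ay": 0, "az": 0},
    {"tx": 0.93, "ty": 0.64, "tz": 0, "ax": 0, "ay": 0, "az": 0},
    {"tx": 0.93, "ty": 0.64, "tz": 0, "ax": 0, "ay": 0, "az": 0},
  ],
)

```text
clock: 14.88
eef_pos: [499.5, 27.6, 177.1]
tcp_rot: [3.141, 0.0, 2.728]
contact_force: [0.5, 0.1, -1.3]
opening: 0.507
grasp_force: 51.1
```

step_arm(
  moves=[
    {"tx": 0.93, "ty": 0.64, "tz": 0, "ax": 0, "ay": 0, "az": 0},
    {"tx": 0.93, "ty": 0.64, "tz": 0, "ax": 0, "ay": 0, "az": 0},
    {"tx": 0.93, "ty": 0.64, "tz": 0, "ax": 0, "ay": 0, "az": 0},
    {"tx": 0.93, "ty": 0.64, "tz": 0, "ax": 0, "ay": 0, "az": 0},
    {"tx": 0.93, "ty": 0.64, "tz": 0, "ax": 0, "ay": 0, "az": 0},
  ],
)

```text
clock: 15.5
eef_pos: [425.3, 147.6, 177.1]
tcp_rot: [3.141, 0.0, 2.728]
contact_force: [0.9, 0.5, -1.3]
opening: 0.507
grasp_force: 51.1
```

step_arm(
  moves=[
    {"tx": 0.93, "ty": 0.64, "tz": 0, "ax": 0, "ay": 0, "az": 0},
    {"tx": 0.93, "ty": 0.64, "tz": 0, "ax": 0, "ay": 0, "az": 0},
    {"tx": 0.93, "ty": 0.64, "tz": 0, "ax": 0, "ay": 0, "az": 0},
    {"tx": 0, "ty": 0, "tz": 0, "ax": 0, "ay": 0, "az": 0},
  ],
)

```text
clock: 16.0
eef_pos: [380.6, 219.9, 177.0]
tcp_rot: [3.141, 0.0, 2.73]
contact_force: [0.5, -1.1, -1.3]
opening: 0.506
grasp_force: 51.1
```

step_arm(
  moves=[
    {"tx": 0, "ty": 0, "tz": 1, "ax": 0, "ay": 0, "az": 0},
    {"tx": 0, "ty": 0, "tz": 1, "ax": 0, "ay": 0, "az": 0},
    {"tx": 0, "ty": 0, "tz": 1, "ax": 0, "ay": 0, "az": 0},
    {"tx": 0, "ty": 0, "tz": 1, "ax": 0, "ay": 0, "az": 0},
    {"tx": 0, "ty": 0, "tz": 0, "ax": 0, "ay": 0, "az": 0},
  ],
)

```text
clock: 16.62
eef_pos: [380.7, 217.8, 75.5]
tcp_rot: [-3.139, -0.002, 2.727]
contact_force: [0.6, 0.4, -1.2]
opening: 0.509
grasp_force: 51.2
```

step_arm(
  moves=[
    {"tx": 0, "ty": 0, "tz": 0.7, "ax": 0, "ay": 0, "az": 0},
    {"tx": 0, "ty": 0, "tz": 0.6, "ax": 0, "ay": 0, "az": 0},
    {"tx": 0, "ty": 0, "tz": 0.1, "ax": 0, "ay": 0, "az": 0},
    {"tx": 0, "ty": 0, "tz": 0, "ax": 0, "ay": 0, "az": 0},
  ],
)

```text
clock: 17.12
eef_pos: [381.4, 218.9, 41.5]
tcp_rot: [-3.142, -0.0, 2.728]
contact_force: [0.2, -0.5, -1.5]
opening: 0.506
grasp_force: 51.2
```

step_arm(
  moves=[
    {"tx": 0, "ty": 0, "tz": 0, "ax": 0, "ay": 0, "az": 0},
    {"tx": 0, "ty": 0, "tz": 0, "ax": 0, "ay": 0, "az": 0},
    {"tx": 0, "ty": 0, "tz": 0, "ax": 0, "ay": 0, "az": 0},
    {"tx": 0, "ty": 0, "tz": -0.6, "ax": 0, "ay": 0, "az": 0},
    {"tx": 0, "ty": 0, "tz": -1, "ax": 0, "ay": 0, "az": 0},
  ],
  gripper=0.75,
)

```text
clock: 17.75
eef_pos: [380.9, 218.7, 82.0]
tcp_rot: [-3.14, -0.001, 2.728]
contact_force: [0.6, 0.6, 0.1]
opening: 0.748
grasp_force: 0.0
```

step_arm(
  moves=[
    {"tx": 0, "ty": 0, "tz": -1, "ax": 0, "ay": 0, "az": 0},
    {"tx": 0, "ty": 0, "tz": -1, "ax": 0, "ay": 0, "az": -0.088},
    {"tx": 0, "ty": 0, "tz": -1, "ax": 0, "ay": 0, "az": -0.088},
    {"tx": 0, "ty": 0, "tz": -1, "ax": 0, "ay": 0, "az": -0.088},
    {"tx": 0, "ty": 0, "tz": 0, "ax": 0, "ay": 0, "az": 0},
  ],
  gripper=0.95,
)

```text
clock: 18.38
eef_pos: [382.3, 219.5, 183.7]
tcp_rot: [3.139, 0.004, -3.14]
contact_force: [-0.4, 0.8, 0.1]
opening: 0.951
grasp_force: 0.0
```

Run:
```python
from h import *
s=r.sense();print(s["eef_pos"],s["tcp_rot"],s["qpos"].round(2))
p,w=shot("top","pics/top2.png")
for d in dishes(p,w)[1:]: print(d)
```

```text
[382.34098728 219.53157903 183.74975952] [ 3.13937076  0.00390413 -3.14037389] [ 0.52  0.16  2.09  0.    0.89 -1.05]
(576.5, 221.6, 32.1, np.float64(51.7), [259, 176], 137)
(489.4, 223.2, 32.3, np.float64(51.5), [258, 202], 132)
(40.2, -17.2, 112.9, np.float64(19.6), [332, 334], 612)
```

View pics/top2.png

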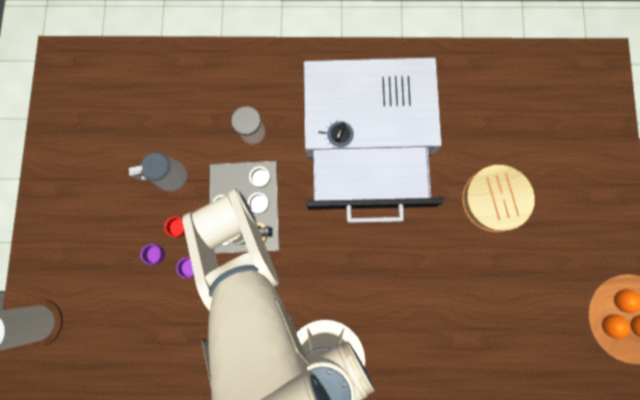

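The box lies on the mat, the tray is out, and all four dishes stand as before. First dish: (576,222).

step_arm(
  moves=[
    {"tx": -1, "ty": 0, "tz": 0, "ax": 0, "ay": 0, "az": 0},
    {"tx": -1, "ty": 0, "tz": 0, "ax": 0, "ay": 0, "az": 0},
    {"tx": -1, "ty": 0, "tz": 0, "ax": 0, "ay": 0, "az": 0},
    {"tx": -1, "ty": 0, "tz": 0, "ax": 0, "ay": 0, "az": 0},
    {"tx": -1, "ty": 0, "tz": 0, "ax": 0, "ay": 0, "az": 0},
  ],
)

```text
clock: 19.05
eef_pos: [506.4, 218.7, 180.2]
tcp_rot: [-3.141, -0.002, 3.14]
contact_force: [-0.2, 0.6, -0.0]
opening: 0.95
grasp_force: 0.0
```

step_arm(
  moves=[
    {"tx": -1, "ty": 0.05, "tz": 0, "ax": 0, "ay": 0, "az": 0},
    {"tx": -1, "ty": 0.05, "tz": 0, "ax": 0, "ay": 0, "az": 0},
    {"tx": -0.75, "ty": 0, "tz": 0, "ax": 0, "ay": 0, "az": 0},
    {"tx": 0, "ty": 0, "tz": 0, "ax": 0, "ay": 0, "az": 0},
  ],
)

```text
clock: 19.55
eef_pos: [575.3, 221.3, 180.1]
tcp_rot: [-3.141, -0.001, 3.14]
contact_force: [-0.2, -0.7, -1.2]
opening: 0.953
grasp_force: 0.0
```

```bash
cat >> h.py <<'E'
def wr():
    s=r.sense(); print(s["clock"],s["eef_pos"].round(1),s["tcp_rot"].round(3))
    p,w=shot("wrist","pics/wr.png")
    for d in dishes(p,w):
        if 25<d[2]<40: print(d)
def tp():
    s=r.sense(); print(s["clock"],s["eef_pos"].round(1))
    p,w=shot("top","pics/tp.png")
    for d in dishes(p,w):
        if 25<d[2]<40: print(d)
E
python3 -c "
from h import *
wr();tp()"
```

```text
19.55 [575.3 221.3 180.1] [-3.141e+00 -1.000e-03  3.140e+00]
(482.7, 339.9, 32.1, np.float64(48.6), [456, 88], 1209)
(491.4, 224.3, 31.9, np.float64(48.5), [317, 99], 1223)
(577.7, 223.1, 31.8, np.float64(48.4), [316, 196], 881)
19.6 [574.3 221.3 180.2]
```

step_arm(
  moves=[
    {"tx": -0.1, "ty": 0.06, "tz": 1, "ax": 0, "ay": 0, "az": 0},
    {"tx": 0, "ty": 0, "tz": 1, "ax": 0, "ay": 0, "az": 0},
    {"tx": 0, "ty": 0, "tz": 1, "ax": 0, "ay": 0, "az": 0},
    {"tx": 0, "ty": 0, "tz": 1, "ax": 0, "ay": 0, "az": 0},
    {"tx": 0, "ty": 0, "tz": 1, "ax": 0, "ay": 0, "az": 0},
  ],
)

```text
clock: 20.27
eef_pos: [576.3, 223.1, 55.5]
tcp_rot: [-3.141, -0.001, -3.141]
contact_force: [0.7, -0.4, 0.4]
opening: 0.952
grasp_force: 0.0
```

step_arm(
  moves=[
    {"tx": 0, "ty": 0, "tz": 0.6, "ax": 0, "ay": 0, "az": 0},
    {"tx": 0, "ty": 0, "tz": 0.1, "ax": 0, "ay": 0, "az": 0},
    {"tx": 0, "ty": 0, "tz": 0, "ax": 0, "ay": 0, "az": 0},
  ],
)

```text
clock: 20.65
eef_pos: [577.7, 223.2, 39.3]
tcp_rot: [3.141, 0.0, -3.141]
contact_force: [0.6, 0.2, -0.3]
opening: 0.95
grasp_force: 0.0
```

step_arm(
  moves=[
    {"tx": 0, "ty": 0, "tz": 0, "ax": 0, "ay": 0, "az": 0},
    {"tx": 0, "ty": 0, "tz": 0, "ax": 0, "ay": 0, "az": 0},
    {"tx": 0, "ty": 0, "tz": 0, "ax": 0, "ay": 0, "az": 0},
    {"tx": 0, "ty": 0, "tz": 0, "ax": 0, "ay": 0, "az": 0},
  ],
  gripper=0.3,
  newtons=50,
)

```text
clock: 21.15
eef_pos: [578.2, 223.3, 40.3]
tcp_rot: [3.141, 0.001, -3.141]
contact_force: [-3.1, -0.8, 7.6]
opening: 0.734
grasp_force: 53.7
```

step_arm(
  moves=[
    {"tx": 0, "ty": 0, "tz": -0.5, "ax": 0, "ay": 0, "az": 0},
    {"tx": 0, "ty": 0, "tz": -1, "ax": 0, "ay": 0, "az": 0},
    {"tx": 0, "ty": 0, "tz": -1, "ax": 0, "ay": 0, "az": 0},
    {"tx": 0, "ty": 0, "tz": -1, "ax": 0, "ay": 0, "az": 0},
    {"tx": 0, "ty": 0, "tz": -1, "ax": 0, "ay": 0, "az": 0},
  ],
)

```text
clock: 21.78
eef_pos: [577.5, 223.1, 153.0]
tcp_rot: [3.141, 0.001, -3.141]
contact_force: [0.4, 0.1, -2.0]
opening: 0.73
grasp_force: 55.1
```

step_arm(
  moves=[
    {"tx": 0, "ty": -1, "tz": 0, "ax": 0, "ay": 0, "az": 0},
    {"tx": 0, "ty": -1, "tz": 0, "ax": 0, "ay": 0, "az": 0},
    {"tx": 0, "ty": -1, "tz": 0, "ax": 0, "ay": 0, "az": 0},
    {"tx": 0, "ty": -1, "tz": 0, "ax": 0, "ay": 0, "az": 0},
    {"tx": 0, "ty": -1, "tz": 0, "ax": 0, "ay": 0, "az": 0},
  ],
)

```text
clock: 22.4
eef_pos: [577.7, 97.3, 152.2]
tcp_rot: [3.141, 0.001, -3.141]
contact_force: [0.5, 1.1, -1.8]
opening: 0.733
grasp_force: 55.1
```

step_arm(
  moves=[
    {"tx": 0, "ty": -1, "tz": 0, "ax": 0, "ay": 0, "az": 0},
    {"tx": 0, "ty": -1, "tz": 0, "ax": 0, "ay": 0, "az": 0},
    {"tx": 0, "ty": -1, "tz": 0, "ax": 0, "ay": 0, "az": 0},
    {"tx": 0, "ty": -1, "tz": 0, "ax": 0, "ay": 0, "az": 0},
    {"tx": 0, "ty": -1, "tz": 0, "ax": 0, "ay": 0, "az": 0},
  ],
)

```text
clock: 23.02
eef_pos: [577.8, -27.7, 152.2]
tcp_rot: [-3.142, 0.001, -3.141]
contact_force: [0.4, -0.6, -1.4]
opening: 0.726
grasp_force: 55.1
```

step_arm(
  moves=[
    {"tx": 0, "ty": -1, "tz": 0, "ax": 0, "ay": 0, "az": 0},
    {"tx": 0, "ty": -1, "tz": 0, "ax": 0, "ay": 0, "az": 0},
    {"tx": 0, "ty": -1, "tz": 0, "ax": 0, "ay": 0, "az": 0},
    {"tx": 0, "ty": -1, "tz": 0, "ax": 0, "ay": 0, "az": 0},
    {"tx": 0, "ty": -1, "tz": 0, "ax": 0, "ay": 0, "az": 0},
  ],
)

```text
clock: 23.65
eef_pos: [577.9, -152.8, 152.2]
tcp_rot: [-3.141, 0.001, -3.141]
contact_force: [0.0, 0.3, -1.5]
opening: 0.728
grasp_force: 55.1
```

step_arm(
  moves=[
    {"tx": 0, "ty": -1, "tz": 0, "ax": 0, "ay": 0, "az": 0},
    {"tx": 0, "ty": -1, "tz": 0, "ax": 0, "ay": 0, "az": 0},
    {"tx": 0, "ty": -1, "tz": 0, "ax": 0, "ay": 0, "az": 0},
    {"tx": 0, "ty": -1, "tz": 0, "ax": 0, "ay": 0, "az": 0},
    {"tx": 0, "ty": -1, "tz": 0, "ax": 0, "ay": 0, "az": 0},
  ],
)

```text
clock: 24.28
eef_pos: [578.1, -278.2, 151.8]
tcp_rot: [-3.141, 0.0, -3.141]
contact_force: [0.2, -0.0, -0.9]
opening: 0.734
grasp_force: 55.1
```

step_arm(
  moves=[
    {"tx": 0, "ty": 0, "tz": 0, "ax": 0, "ay": 0, "az": 0},
    {"tx": 0, "ty": 0, "tz": 0.5, "ax": 0, "ay": 0, "az": 0},
  ],
)

```text
clock: 24.52
eef_pos: [578.5, -277.2, 139.1]
tcp_rot: [-3.141, 0.001, -3.141]
contact_force: [-0.2, 0.2, -2.2]
opening: 0.73
grasp_force: 55.2
```

step_arm(
  moves=[
    {"tx": -0.8, "ty": 0.36, "tz": 0, "ax": 0, "ay": 0, "az": 0},
    {"tx": 0, "ty": 0, "tz": 1, "ax": 0, "ay": 0, "az": 0},
    {"tx": 0, "ty": 0, "tz": 1, "ax": 0, "ay": 0, "az": 0},
    {"tx": 0, "ty": 0, "tz": 0.7, "ax": 0, "ay": 0, "az": 0},
    {"tx": 0, "ty": 0, "tz": 0, "ax": 0, "ay": 0, "az": 0},
  ],
)

```text
clock: 25.15
eef_pos: [597.7, -266.8, 69.8]
tcp_rot: [3.14, -0.002, -3.14]
contact_force: [0.0, -0.8, -1.9]
opening: 0.731
grasp_force: 55.2
```

step_arm(
  moves=[
    {"tx": 0, "ty": 0, "tz": 0.15, "ax": 0, "ay": 0, "az": 0},
    {"tx": 0, "ty": 0, "tz": 0, "ax": 0, "ay": 0, "az": 0},
  ],
)

```text
clock: 25.4
eef_pos: [598.5, -268.0, 68.2]
tcp_rot: [-3.141, 0.001, -3.141]
contact_force: [-0.1, 1.0, -1.9]
opening: 0.732
grasp_force: 55.2
```

step_arm(
  moves=[
    {"tx": 0, "ty": 0, "tz": 0.04, "ax": 0, "ay": 0, "az": 0},
    {"tx": 0, "ty": 0, "tz": 0, "ax": 0, "ay": 0, "az": 0},
  ],
)

```text
clock: 25.65
eef_pos: [598.4, -268.2, 67.3]
tcp_rot: [-3.141, 0.001, -3.141]
contact_force: [-0.5, 0.2, 2.8]
opening: 0.728
grasp_force: 55.6
```

step_arm(
  moves=[
    {"tx": 0, "ty": 0, "tz": 0, "ax": 0, "ay": 0, "az": 0},
    {"tx": 0, "ty": 0, "tz": 0, "ax": 0, "ay": 0, "az": 0},
    {"tx": 0, "ty": 0, "tz": -0.3, "ax": 0, "ay": 0, "az": 0},
    {"tx": 0, "ty": 0, "tz": -1, "ax": 0, "ay": 0, "az": 0},
    {"tx": 0, "ty": 0, "tz": -1, "ax": 0, "ay": 0, "az": 0},
  ],
  gripper=0.86,
)

```text
clock: 26.28
eef_pos: [598.0, -267.9, 124.9]
tcp_rot: [3.141, -0.0, -3.141]
contact_force: [0.7, 0.2, 0.2]
opening: 0.86
grasp_force: 0.0
```

step_arm(
  moves=[
    {"tx": 0, "ty": 0, "tz": -1, "ax": 0, "ay": 0, "az": 0},
    {"tx": 0.2, "ty": 1, "tz": -0.7, "ax": 0, "ay": 0, "az": 0},
    {"tx": 0.2, "ty": 1, "tz": 0, "ax": 0, "ay": 0, "az": 0},
    {"tx": 0.2, "ty": 1, "tz": 0, "ax": 0, "ay": 0, "az": 0},
    {"tx": 0.2, "ty": 1, "tz": 0, "ax": 0, "ay": 0, "az": 0},
  ],
)

```text
clock: 26.9
eef_pos: [577.0, -166.0, 165.7]
tcp_rot: [3.141, -0.001, -3.14]
contact_force: [0.3, 0.8, 0.3]
opening: 0.863
grasp_force: 0.0
```

step_arm(
  moves=[
    {"tx": 0.2, "ty": 1, "tz": 0, "ax": 0, "ay": 0, "az": 0},
    {"tx": 0.2, "ty": 1, "tz": 0, "ax": 0, "ay": 0, "az": 0},
    {"tx": 0.2, "ty": 1, "tz": 0, "ax": 0, "ay": 0, "az": 0},
    {"tx": 0.2, "ty": 1, "tz": 0, "ax": 0, "ay": 0, "az": 0},
    {"tx": 0.2, "ty": 1, "tz": 0, "ax": 0, "ay": 0, "az": 0},
  ],
  gripper=0.95,
)

```text
clock: 27.52
eef_pos: [551.9, -41.1, 165.9]
tcp_rot: [3.142, -0.001, -3.14]
contact_force: [-0.0, 0.4, 0.2]
opening: 0.95
grasp_force: 0.0
```

step_arm(
  moves=[
    {"tx": 0.2, "ty": 1, "tz": 0, "ax": 0, "ay": 0, "az": 0},
    {"tx": 0.2, "ty": 1, "tz": 0, "ax": 0, "ay": 0, "az": 0},
    {"tx": 0.2, "ty": 1, "tz": 0, "ax": 0, "ay": 0, "az": 0},
    {"tx": 0.2, "ty": 1, "tz": 0, "ax": 0, "ay": 0, "az": 0},
    {"tx": 0.2, "ty": 1, "tz": 0, "ax": 0, "ay": 0, "az": 0},
  ],
)

```text
clock: 28.15
eef_pos: [526.6, 83.7, 165.9]
tcp_rot: [-3.141, -0.001, -3.14]
contact_force: [-0.0, 0.4, -0.2]
opening: 0.95
grasp_force: 0.0
```

step_arm(
  moves=[
    {"tx": 0.2, "ty": 1, "tz": 0, "ax": 0, "ay": 0, "az": 0},
    {"tx": 0.2, "ty": 1, "tz": 0, "ax": 0, "ay": 0, "az": 0},
    {"tx": 0.2, "ty": 1, "tz": 0, "ax": 0, "ay": 0, "az": 0},
    {"tx": 0.2, "ty": 1, "tz": 0, "ax": 0, "ay": 0, "az": 0},
    {"tx": 0.2, "ty": 1, "tz": 0, "ax": 0, "ay": 0, "az": 0},
  ],
)

```text
clock: 28.78
eef_pos: [501.3, 208.4, 165.9]
tcp_rot: [-3.141, -0.001, -3.14]
contact_force: [-0.2, 0.1, -0.3]
opening: 0.948
grasp_force: 0.0
```

```bash
python3 -c "
from h import *
wr();tp()"
```

```text
28.775 [501.3 208.4 165.9] [-3.141e+00 -1.000e-03 -3.140e+00]
(386.7, 330.6, 31.9, np.float64(48.7), [474, 56], 1314)
(482.5, 340.1, 32.2, np.float64(48.5), [465, 179], 906)
(491.2, 224.2, 31.8, np.float64(48.4), [332, 188], 1002)
28.825 [501.  210.7 166. ]
```

step_arm(
  moves=[
    {"tx": 0.4, "ty": 0.53, "tz": 0.5, "ax": 0, "ay": 0, "az": 0},
    {"tx": 0, "ty": 0, "tz": 1, "ax": 0, "ay": 0, "az": 0},
    {"tx": 0, "ty": 0, "tz": 1, "ax": 0, "ay": 0, "az": 0},
    {"tx": 0, "ty": 0, "tz": 1, "ax": 0, "ay": 0, "az": 0},
    {"tx": 0, "ty": 0, "tz": 1, "ax": 0, "ay": 0, "az": 0},
  ],
)

```text
clock: 29.5
eef_pos: [491.3, 220.0, 52.3]
tcp_rot: [-3.141, -0.001, -3.141]
contact_force: [-0.1, -0.6, 0.4]
opening: 0.948
grasp_force: 0.0
```

step_arm(
  moves=[
    {"tx": 0, "ty": 0, "tz": 0.5, "ax": 0, "ay": 0, "az": 0},
    {"tx": 0, "ty": 0, "tz": 0.05, "ax": 0, "ay": 0, "az": 0},
    {"tx": 0, "ty": 0, "tz": 0, "ax": 0, "ay": 0, "az": 0},
  ],
)

```text
clock: 29.88
eef_pos: [492.8, 220.4, 40.7]
tcp_rot: [3.141, 0.001, -3.141]
contact_force: [-0.7, 0.2, 0.5]
opening: 0.95
grasp_force: 0.0
```

step_arm(
  moves=[
    {"tx": 0, "ty": 0, "tz": 0, "ax": 0, "ay": 0, "az": 0},
    {"tx": 0, "ty": 0, "tz": 0, "ax": 0, "ay": 0, "az": 0},
    {"tx": 0, "ty": 0, "tz": 0, "ax": 0, "ay": 0, "az": 0},
    {"tx": 0, "ty": 0, "tz": 0, "ax": 0, "ay": 0, "az": 0},
  ],
  gripper=0.3,
)

```text
clock: 30.38
eef_pos: [493.3, 220.7, 41.8]
tcp_rot: [3.141, 0.002, -3.141]
contact_force: [-3.0, -0.1, 9.7]
opening: 0.74
grasp_force: 52.6
```

step_arm(
  moves=[
    {"tx": 0, "ty": 0, "tz": -0.5, "ax": 0, "ay": 0, "az": 0},
    {"tx": 0, "ty": 0, "tz": -1, "ax": 0, "ay": 0, "az": 0},
    {"tx": 0, "ty": 0, "tz": -1, "ax": 0, "ay": 0, "az": 0},
    {"tx": 0, "ty": 0, "tz": -1, "ax": 0, "ay": 0, "az": 0},
    {"tx": 0, "ty": 0, "tz": -1, "ax": 0, "ay": 0, "az": 0},
  ],
)

```text
clock: 31.0
eef_pos: [492.5, 220.2, 154.5]
tcp_rot: [3.141, 0.001, -3.141]
contact_force: [0.6, -0.1, -2.5]
opening: 0.739
grasp_force: 55.2
```

step_arm(
  moves=[
    {"tx": -0.15, "ty": -1, "tz": 0, "ax": 0, "ay": 0, "az": 0},
    {"tx": -0.15, "ty": -1, "tz": 0, "ax": 0, "ay": 0, "az": 0},
    {"tx": -0.15, "ty": -1, "tz": 0, "ax": 0, "ay": 0, "az": 0},
    {"tx": -0.15, "ty": -1, "tz": 0, "ax": 0, "ay": 0, "az": 0},
    {"tx": -0.15, "ty": -1, "tz": 0, "ax": 0, "ay": 0, "az": 0},
  ],
)

```text
clock: 31.62
eef_pos: [511.5, 94.4, 153.6]
tcp_rot: [3.142, 0.001, -3.141]
contact_force: [-0.3, -0.4, -2.0]
opening: 0.737
grasp_force: 55.2
```

step_arm(
  moves=[
    {"tx": -0.87, "ty": 0, "tz": 0, "ax": 0, "ay": 0, "az": 0},
    {"tx": -0.87, "ty": -0.2, "tz": 0, "ax": 0, "ay": 0, "az": 0},
    {"tx": 0, "ty": -1, "tz": 0, "ax": 0, "ay": 0, "az": 0},
    {"tx": 0, "ty": -1, "tz": 0, "ax": 0, "ay": 0, "az": 0},
    {"tx": 0, "ty": -1, "tz": 0, "ax": 0, "ay": 0, "az": 0},
  ],
)

```text
clock: 32.25
eef_pos: [554.9, 14.6, 153.6]
tcp_rot: [-3.142, 0.0, -3.141]
contact_force: [-0.0, -0.0, -2.3]
opening: 0.736
grasp_force: 55.3
```

step_arm(
  moves=[
    {"tx": 0, "ty": -1, "tz": 0, "ax": 0, "ay": 0, "az": 0},
    {"tx": 0, "ty": -1, "tz": 0, "ax": 0, "ay": 0, "az": 0},
    {"tx": 0, "ty": -1, "tz": 0, "ax": 0, "ay": 0, "az": 0},
    {"tx": 0, "ty": -1, "tz": 0, "ax": 0, "ay": 0, "az": 0},
    {"tx": 0, "ty": -1, "tz": 0, "ax": 0, "ay": 0, "az": 0},
  ],
)

```text
clock: 32.88
eef_pos: [555.0, -110.6, 153.7]
tcp_rot: [-3.141, 0.001, -3.141]
contact_force: [0.6, -0.9, -2.4]
opening: 0.738
grasp_force: 55.3
```

step_arm(
  moves=[
    {"tx": 0, "ty": -1, "tz": 0, "ax": 0, "ay": 0, "az": 0},
    {"tx": 0, "ty": -1, "tz": 0, "ax": 0, "ay": 0, "az": 0},
    {"tx": 0, "ty": -1, "tz": 0, "ax": 0, "ay": 0, "az": 0},
    {"tx": 0, "ty": 0, "tz": 0, "ax": 0, "ay": 0, "az": 0},
    {"tx": 0, "ty": 0, "tz": 0, "ax": 0, "ay": 0, "az": 0},
  ],
)

```text
clock: 33.5
eef_pos: [555.0, -184.3, 153.2]
tcp_rot: [3.141, 0.0, -3.141]
contact_force: [-0.9, -0.6, -1.8]
opening: 0.739
grasp_force: 55.4
```

```bash
python3 -c "
from h import *
wr()"
```

```text
33.5 [ 555.  -184.3  153.2] [ 3.141  0.    -3.141]
```

step_arm(
  moves=[
    {"tx": 0, "ty": 0, "tz": 1, "ax": 0, "ay": 0, "az": 0},
    {"tx": 0, "ty": 0, "tz": 1, "ax": 0, "ay": 0, "az": 0},
    {"tx": 0, "ty": 0, "tz": 1, "ax": 0, "ay": 0, "az": 0},
    {"tx": 0, "ty": 0, "tz": 0.3, "ax": 0, "ay": 0, "az": 0},
    {"tx": 0, "ty": 0, "tz": 0, "ax": 0, "ay": 0, "az": 0},
  ],
)

```text
clock: 34.17
eef_pos: [555.4, -184.2, 70.5]
tcp_rot: [3.141, -0.0, -3.14]
contact_force: [0.4, -0.6, -2.4]
opening: 0.734
grasp_force: 55.4
```

step_arm(
  moves=[
    {"tx": 0, "ty": 0, "tz": 0.05, "ax": 0, "ay": 0, "az": 0},
    {"tx": 0, "ty": 0, "tz": 0, "ax": 0, "ay": 0, "az": 0},
  ],
)

```text
clock: 34.42
eef_pos: [555.6, -184.8, 69.7]
tcp_rot: [-3.141, 0.001, -3.141]
contact_force: [0.4, 0.1, -1.7]
opening: 0.742
grasp_force: 55.4
```

step_arm(
  moves=[
    {"tx": 0, "ty": 0, "tz": 0.05, "ax": 0, "ay": 0, "az": 0},
    {"tx": 0, "ty": 0, "tz": 0, "ax": 0, "ay": 0, "az": 0},
  ],
)

```text
clock: 34.67
eef_pos: [555.8, -184.8, 68.8]
tcp_rot: [-3.141, 0.001, -3.141]
contact_force: [-2.4, 0.3, 7.4]
opening: 0.742
grasp_force: 56.1
```

step_arm(
  moves=[
    {"tx": 0, "ty": 0, "tz": 0, "ax": 0, "ay": 0, "az": 0},
    {"tx": 0, "ty": 0, "tz": 0, "ax": 0, "ay": 0, "az": 0},
    {"tx": 0, "ty": 0, "tz": -0.3, "ax": 0, "ay": 0, "az": 0},
    {"tx": 0, "ty": 0, "tz": -1, "ax": 0, "ay": 0, "az": 0},
    {"tx": 0, "ty": 0, "tz": -1, "ax": 0, "ay": 0, "az": 0},
  ],
  gripper=0.86,
)

```text
clock: 35.3
eef_pos: [555.1, -184.6, 126.1]
tcp_rot: [3.142, -0.0, -3.141]
contact_force: [0.2, 0.7, -0.1]
opening: 0.859
grasp_force: 0.0
```

step_arm(
  moves=[
    {"tx": 0, "ty": 0, "tz": -1, "ax": 0, "ay": 0, "az": 0},
    {"tx": 0.14, "ty": 1, "tz": -0.7, "ax": 0, "ay": 0, "az": 0},
    {"tx": 0.14, "ty": 1, "tz": 0, "ax": 0, "ay": 0, "az": 0},
    {"tx": 0.14, "ty": 1, "tz": 0, "ax": 0, "ay": 0, "az": 0},
    {"tx": 0.14, "ty": 1, "tz": 0, "ax": 0, "ay": 0, "az": 0},
  ],
)

```text
clock: 35.92
eef_pos: [541.0, -84.0, 168.4]
tcp_rot: [-3.142, 0.001, -3.141]
contact_force: [0.5, 0.0, -0.2]
opening: 0.86
grasp_force: 0.0
```

step_arm(
  moves=[
    {"tx": 0.14, "ty": 1, "tz": 0, "ax": 0, "ay": 0, "az": 0},
    {"tx": 0.14, "ty": 1, "tz": 0, "ax": 0, "ay": 0, "az": 0},
    {"tx": 0.14, "ty": 1, "tz": 0, "ax": 0, "ay": 0, "az": 0},
    {"tx": 0.14, "ty": 1, "tz": 0, "ax": 0, "ay": 0, "az": 0},
    {"tx": 0.14, "ty": 1, "tz": 0, "ax": 0, "ay": 0, "az": 0},
  ],
  gripper=0.95,
)

```text
clock: 36.55
eef_pos: [523.4, 41.1, 168.3]
tcp_rot: [3.142, 0.0, -3.141]
contact_force: [0.8, 0.1, -0.6]
opening: 0.95
grasp_force: 0.0
```

step_arm(
  moves=[
    {"tx": 0.14, "ty": 1, "tz": 0, "ax": 0, "ay": 0, "az": 0},
    {"tx": 0.14, "ty": 1, "tz": 0, "ax": 0, "ay": 0, "az": 0},
    {"tx": 0.14, "ty": 1, "tz": 0, "ax": 0, "ay": 0, "az": 0},
    {"tx": 0.14, "ty": 1, "tz": 0, "ax": 0, "ay": 0, "az": 0},
    {"tx": 0.14, "ty": 1, "tz": 0, "ax": 0, "ay": 0, "az": 0},
  ],
)

```text
clock: 37.17
eef_pos: [505.8, 166.1, 168.3]
tcp_rot: [3.141, 0.0, -3.141]
contact_force: [-0.0, -0.0, -0.4]
opening: 0.95
grasp_force: 0.0
```

step_arm(
  moves=[
    {"tx": 0.14, "ty": 1, "tz": 0, "ax": 0, "ay": 0, "az": 0},
    {"tx": 0.14, "ty": 1, "tz": 0, "ax": 0, "ay": 0, "az": 0},
    {"tx": 0.14, "ty": 1, "tz": 0, "ax": 0, "ay": 0, "az": 0},
    {"tx": 0.14, "ty": 1, "tz": 0, "ax": 0, "ay": 0, "az": 0},
    {"tx": 0.14, "ty": 1, "tz": 0, "ax": 0, "ay": 0, "az": 0},
  ],
)

```text
clock: 37.8
eef_pos: [488.1, 291.1, 168.2]
tcp_rot: [3.141, 0.0, -3.141]
contact_force: [-0.1, -0.3, 0.3]
opening: 0.948
grasp_force: 0.0
```

step_arm(
  moves=[
    {"tx": 0.14, "ty": 1, "tz": 0, "ax": 0, "ay": 0, "az": 0},
    {"tx": 0, "ty": 0, "tz": 0, "ax": 0, "ay": 0, "az": 0},
    {"tx": 0, "ty": 0, "tz": 0, "ax": 0, "ay": 0, "az": 0},
  ],
)

```text
clock: 38.17
eef_pos: [484.6, 314.8, 167.9]
tcp_rot: [-3.141, -0.0, -3.14]
contact_force: [0.3, -0.3, 0.5]
opening: 0.946
grasp_force: 0.0
```

```bash
cat >> h.py <<'E'
def tray():
    p,w=shot("top","pics/tray.png")
    m=(w[...,0]>508)&(w[...,0]<645)&(abs(w[...,1]+144)<175)&(w[...,2]>55)&(w[...,2]<90)
    n,l,s,cc=cv2.connectedComponentsWithStats(m.astype(np.uint8))
    for k in range(1,n):
        if s[k,4]>30:
            q=w[l==k]; c,R=cv2.minEnclosingCircle(q[:,:2].astype(np.float32)); print("tray",np.round(c,1),round(R,1),np.percentile(q[:,2],92).round(1))
E
python3 -c "
from h import *
wr();tp();tray()"
```

```text
38.175 [484.6 314.8 167.9] [-3.141 -0.    -3.14 ]
(386.8, 330.3, 32.0, np.float64(48.6), [333, 80], 1417)
(482.5, 339.9, 31.8, np.float64(48.4), [342, 196], 908)
(560.0, 581.3, 27.7, np.float64(52.3), [603, 282], 114)
38.225 [484.7 314.6 167.9]
tray [ 597.3 -266.8] 32.3 78.1
tray [ 551.8 -184.8] 32.4 77.8
```

step_arm(
  moves=[
    {"tx": 0.09, "ty": 1, "tz": 0.5, "ax": 0, "ay": 0, "az": 0},
    {"tx": 0, "ty": 0, "tz": 1, "ax": 0, "ay": 0, "az": 0},
    {"tx": 0, "ty": 0, "tz": 1, "ax": 0, "ay": 0, "az": 0},
    {"tx": 0, "ty": 0, "tz": 1, "ax": 0, "ay": 0, "az": 0},
    {"tx": 0, "ty": 0, "tz": 1, "ax": 0, "ay": 0, "az": 0},
  ],
)

```text
clock: 38.95
eef_pos: [482.7, 339.6, 54.6]
tcp_rot: [3.142, 0.0, -3.141]
contact_force: [-0.4, -0.7, 0.5]
opening: 0.95
grasp_force: 0.0
```

step_arm(
  moves=[
    {"tx": 0, "ty": 0, "tz": 0.5, "ax": 0, "ay": 0, "az": 0},
    {"tx": 0, "ty": 0, "tz": 0.1, "ax": 0, "ay": 0, "az": 0},
    {"tx": 0, "ty": 0, "tz": 0, "ax": 0, "ay": 0, "az": 0},
  ],
)

```text
clock: 39.33
eef_pos: [482.8, 340.4, 40.9]
tcp_rot: [3.141, 0.001, -3.141]
contact_force: [0.2, -0.0, 0.2]
opening: 0.949
grasp_force: 0.0
```

step_arm(
  moves=[
    {"tx": 0, "ty": 0, "tz": 0, "ax": 0, "ay": 0, "az": 0},
    {"tx": 0, "ty": 0, "tz": 0, "ax": 0, "ay": 0, "az": 0},
    {"tx": 0, "ty": 0, "tz": 0, "ax": 0, "ay": 0, "az": 0},
    {"tx": 0, "ty": 0, "tz": 0, "ax": 0, "ay": 0, "az": 0},
  ],
  gripper=0.3,
)

```text
clock: 39.83
eef_pos: [483.0, 340.5, 41.8]
tcp_rot: [3.141, 0.001, -3.14]
contact_force: [-2.0, -2.3, 8.8]
opening: 0.742
grasp_force: 53.2
```

step_arm(
  moves=[
    {"tx": 0, "ty": 0, "tz": -0.5, "ax": 0, "ay": 0, "az": 0},
    {"tx": 0, "ty": 0, "tz": -1, "ax": 0, "ay": 0, "az": 0},
    {"tx": 0, "ty": 0, "tz": -1, "ax": 0, "ay": 0, "az": 0},
    {"tx": 0, "ty": 0, "tz": -1, "ax": 0, "ay": 0, "az": 0},
    {"tx": 0, "ty": 0, "tz": -1, "ax": 0, "ay": 0, "az": 0},
  ],
)

```text
clock: 40.45
eef_pos: [482.4, 340.3, 154.5]
tcp_rot: [3.141, 0.001, -3.141]
contact_force: [0.5, 1.1, -3.2]
opening: 0.734
grasp_force: 55.2
```

step_arm(
  moves=[
    {"tx": -0.25, "ty": -1, "tz": 0, "ax": 0, "ay": 0, "az": 0},
    {"tx": -0.25, "ty": -1, "tz": 0, "ax": 0, "ay": 0, "az": 0},
    {"tx": -0.25, "ty": -1, "tz": 0, "ax": 0, "ay": 0, "az": 0},
    {"tx": -0.25, "ty": -1, "tz": 0, "ax": 0, "ay": 0, "az": 0},
    {"tx": -0.25, "ty": -1, "tz": 0, "ax": 0, "ay": 0, "az": 0},
  ],
)

```text
clock: 41.08
eef_pos: [514.0, 214.6, 153.7]
tcp_rot: [3.141, 0.001, -3.141]
contact_force: [0.3, 0.1, -1.5]
opening: 0.737
grasp_force: 55.2
```

step_arm(
  moves=[
    {"tx": -0.32, "ty": -1, "tz": 0, "ax": 0, "ay": 0, "az": 0},
    {"tx": -0.32, "ty": -1, "tz": 0, "ax": 0, "ay": 0, "az": 0},
    {"tx": -0.32, "ty": -1, "tz": 0, "ax": 0, "ay": 0, "az": 0},
    {"tx": -0.32, "ty": -1, "tz": 0, "ax": 0, "ay": 0, "az": 0},
    {"tx": -0.32, "ty": -1, "tz": 0, "ax": 0, "ay": 0, "az": 0},
  ],
)

```text
clock: 41.7
eef_pos: [554.2, 89.6, 153.7]
tcp_rot: [3.141, 0.001, -3.141]
contact_force: [0.3, -0.5, -1.7]
opening: 0.737
grasp_force: 55.2
```

step_arm(
  moves=[
    {"tx": -0.32, "ty": -1, "tz": 0, "ax": 0, "ay": 0, "az": 0},
    {"tx": -0.32, "ty": -1, "tz": 0, "ax": 0, "ay": 0, "az": 0},
    {"tx": -0.32, "ty": -1, "tz": 0, "ax": 0, "ay": 0, "az": 0},
    {"tx": -0.32, "ty": -1, "tz": 0, "ax": 0, "ay": 0, "az": 0},
    {"tx": -0.32, "ty": -1, "tz": 0, "ax": 0, "ay": 0, "az": 0},
  ],
)

```text
clock: 42.32
eef_pos: [594.3, -35.4, 153.7]
tcp_rot: [3.142, 0.001, -3.141]
contact_force: [0.1, 0.5, -2.4]
opening: 0.737
grasp_force: 55.2
```

step_arm(
  moves=[
    {"tx": 0, "ty": -1, "tz": 0, "ax": 0, "ay": 0, "az": 0},
    {"tx": 0, "ty": -1, "tz": 0, "ax": 0, "ay": 0, "az": 0},
    {"tx": 0, "ty": -0.65, "tz": 0, "ax": 0, "ay": 0, "az": 0},
    {"tx": 0, "ty": 0, "tz": 0, "ax": 0, "ay": 0, "az": 0},
    {"tx": 0, "ty": 0, "tz": 0, "ax": 0, "ay": 0, "az": 0},
  ],
)

```text
clock: 42.95
eef_pos: [594.0, -100.3, 152.9]
tcp_rot: [3.141, -0.0, -3.141]
contact_force: [0.1, 0.8, -1.0]
opening: 0.739
grasp_force: 55.2
```

step_arm(
  moves=[
    {"tx": 0, "ty": 0, "tz": 1, "ax": 0, "ay": 0, "az": 0},
    {"tx": 0, "ty": 0, "tz": 1, "ax": 0, "ay": 0, "az": 0},
    {"tx": 0, "ty": 0, "tz": 1, "ax": 0, "ay": 0, "az": 0},
    {"tx": 0, "ty": 0, "tz": 0.3, "ax": 0, "ay": 0, "az": 0},
    {"tx": 0, "ty": 0, "tz": 0, "ax": 0, "ay": 0, "az": 0},
  ],
)

```text
clock: 43.58
eef_pos: [594.3, -100.3, 70.4]
tcp_rot: [3.141, -0.0, -3.14]
contact_force: [0.5, -0.3, -1.3]
opening: 0.744
grasp_force: 55.4
```

step_arm(
  moves=[
    {"tx": 0, "ty": 0, "tz": 0.05, "ax": 0, "ay": 0, "az": 0},
    {"tx": 0, "ty": 0, "tz": 0, "ax": 0, "ay": 0, "az": 0},
  ],
)

```text
clock: 43.82
eef_pos: [594.4, -100.8, 69.6]
tcp_rot: [-3.141, 0.001, -3.141]
contact_force: [0.5, 0.1, -1.3]
opening: 0.741
grasp_force: 55.4
```

step_arm(
  moves=[
    {"tx": 0, "ty": 0, "tz": 0.05, "ax": 0, "ay": 0, "az": 0},
    {"tx": 0, "ty": 0, "tz": 0, "ax": 0, "ay": 0, "az": 0},
  ],
)

```text
clock: 44.08
eef_pos: [594.7, -100.9, 68.8]
tcp_rot: [-3.142, 0.001, -3.141]
contact_force: [-2.7, 0.5, 6.4]
opening: 0.737
grasp_force: 56.1
```

step_arm(
  moves=[
    {"tx": 0, "ty": 0, "tz": 0, "ax": 0, "ay": 0, "az": 0},
    {"tx": 0, "ty": 0, "tz": 0, "ax": 0, "ay": 0, "az": 0},
    {"tx": 0, "ty": 0, "tz": -0.3, "ax": 0, "ay": 0, "az": 0},
    {"tx": 0, "ty": 0, "tz": -1, "ax": 0, "ay": 0, "az": 0},
    {"tx": 0, "ty": 0, "tz": -1, "ax": 0, "ay": 0, "az": 0},
  ],
  gripper=0.86,
)

```text
clock: 44.7
eef_pos: [594.0, -100.9, 126.1]
tcp_rot: [3.142, -0.0, -3.141]
contact_force: [0.2, 0.0, -0.5]
opening: 0.864
grasp_force: 0.0
```

step_arm(
  moves=[
    {"tx": 0, "ty": 0, "tz": -1, "ax": 0, "ay": 0, "az": 0},
    {"tx": 0.48, "ty": 1, "tz": -0.7, "ax": 0, "ay": 0, "az": 0},
    {"tx": 0.48, "ty": 1, "tz": 0, "ax": 0, "ay": 0, "az": 0},
    {"tx": 0.48, "ty": 1, "tz": 0, "ax": 0, "ay": 0, "az": 0},
    {"tx": 0.48, "ty": 1, "tz": 0, "ax": 0, "ay": 0, "az": 0},
  ],
)

```text
clock: 45.32
eef_pos: [545.7, -0.2, 168.4]
tcp_rot: [3.142, 0.001, -3.141]
contact_force: [-0.0, 1.1, -0.6]
opening: 0.857
grasp_force: 0.0
```

step_arm(
  moves=[
    {"tx": 0.48, "ty": 1, "tz": 0, "ax": 0, "ay": 0, "az": 0},
    {"tx": 0.48, "ty": 1, "tz": 0, "ax": 0, "ay": 0, "az": 0},
    {"tx": 0.48, "ty": 1, "tz": 0, "ax": 0, "ay": 0, "az": 0},
    {"tx": 0.48, "ty": 1, "tz": 0, "ax": 0, "ay": 0, "az": 0},
    {"tx": 0.48, "ty": 1, "tz": 0, "ax": 0, "ay": 0, "az": 0},
  ],
  gripper=0.95,
)

```text
clock: 45.95
eef_pos: [485.6, 124.8, 168.3]
tcp_rot: [3.141, 0.001, -3.141]
contact_force: [-0.1, -0.2, -0.1]
opening: 0.948
grasp_force: 0.0
```

step_arm(
  moves=[
    {"tx": 0.48, "ty": 1, "tz": 0, "ax": 0, "ay": 0, "az": 0},
    {"tx": 0.48, "ty": 1, "tz": 0, "ax": 0, "ay": 0, "az": 0},
    {"tx": 0.48, "ty": 1, "tz": 0, "ax": 0, "ay": 0, "az": 0},
    {"tx": 0.48, "ty": 1, "tz": 0, "ax": 0, "ay": 0, "az": 0},
    {"tx": 0.48, "ty": 1, "tz": 0, "ax": 0, "ay": 0, "az": 0},
  ],
)

```text
clock: 46.58
eef_pos: [425.4, 249.8, 168.3]
tcp_rot: [3.141, 0.001, -3.141]
contact_force: [0.8, 0.5, 0.1]
opening: 0.949
grasp_force: 0.0
```

step_arm(
  moves=[
    {"tx": 0.48, "ty": 1, "tz": 0, "ax": 0, "ay": 0, "az": 0},
    {"tx": 0.48, "ty": 1, "tz": 0, "ax": 0, "ay": 0, "az": 0},
    {"tx": 0, "ty": 0, "tz": 0, "ax": 0, "ay": 0, "az": 0},
    {"tx": 0, "ty": 0, "tz": 0, "ax": 0, "ay": 0, "az": 0},
  ],
)

```text
clock: 47.08
eef_pos: [401.8, 298.6, 168.0]
tcp_rot: [-3.141, 0.0, -3.14]
contact_force: [0.6, -0.3, -0.5]
opening: 0.952
grasp_force: 0.0
```

```bash
python3 -c "
from h import *
wr();tp();tray()"
```

```text
47.075 [401.8 298.6 168. ] [-3.141  0.    -3.14 ]
(386.4, 330.2, 31.9, np.float64(48.4), [350, 181], 1026)
47.125 [402.  298.3 167.9]
tray [ 592.  -100.1] 32.2 78.7
tray [ 598.4 -268. ] 32.6 78.9
tray [ 552.7 -184.6] 32.1 78.9
```

step_arm(
  moves=[
    {"tx": 0.31, "ty": 0.64, "tz": 0.1, "ax": 0, "ay": 0, "az": 0},
    {"tx": 0.31, "ty": 0.64, "tz": 1, "ax": 0, "ay": 0, "az": 0},
    {"tx": 0, "ty": 0, "tz": 1, "ax": 0, "ay": 0, "az": 0},
    {"tx": 0, "ty": 0, "tz": 1, "ax": 0, "ay": 0, "az": 0},
    {"tx": 0, "ty": 0, "tz": 1, "ax": 0, "ay": 0, "az": 0},
  ],
)

```text
clock: 47.85
eef_pos: [385.9, 331.6, 64.4]
tcp_rot: [3.141, 0.0, -3.141]
contact_force: [0.2, -0.2, -0.6]
opening: 0.947
grasp_force: 0.0
```

step_arm(
  moves=[
    {"tx": 0, "ty": 0, "tz": 0.8, "ax": 0, "ay": 0, "az": 0},
    {"tx": 0, "ty": 0, "tz": 0.2, "ax": 0, "ay": 0, "az": 0},
    {"tx": 0, "ty": 0, "tz": 0, "ax": 0, "ay": 0, "az": 0},
  ],
)

```text
clock: 48.22
eef_pos: [386.1, 331.2, 40.3]
tcp_rot: [-3.141, -0.0, -3.141]
contact_force: [0.6, 0.1, 0.8]
opening: 0.953
grasp_force: 0.0
```

step_arm(
  moves=[
    {"tx": 0, "ty": 0, "tz": 0, "ax": 0, "ay": 0, "az": 0},
    {"tx": 0, "ty": 0, "tz": 0, "ax": 0, "ay": 0, "az": 0},
    {"tx": 0, "ty": 0, "tz": 0, "ax": 0, "ay": 0, "az": 0},
    {"tx": 0, "ty": 0, "tz": 0, "ax": 0, "ay": 0, "az": 0},
  ],
  gripper=0.3,
)

```text
clock: 48.72
eef_pos: [386.6, 331.3, 41.4]
tcp_rot: [3.141, 0.001, -3.141]
contact_force: [-1.4, -0.9, 5.4]
opening: 0.718
grasp_force: 54.6
```

step_arm(
  moves=[
    {"tx": 0, "ty": 0, "tz": -0.5, "ax": 0, "ay": 0, "az": 0},
    {"tx": 0, "ty": 0, "tz": -1, "ax": 0, "ay": 0, "az": 0},
    {"tx": 0, "ty": 0, "tz": -1, "ax": 0, "ay": 0, "az": 0},
    {"tx": 0, "ty": 0, "tz": -1, "ax": 0, "ay": 0, "az": 0},
    {"tx": 0, "ty": 0, "tz": -1, "ax": 0, "ay": 0, "az": 0},
  ],
)

```text
clock: 49.35
eef_pos: [386.2, 330.9, 154.6]
tcp_rot: [3.141, 0.001, -3.141]
contact_force: [0.6, 0.2, -1.4]
opening: 0.716
grasp_force: 55.0
```

step_arm(
  moves=[
    {"tx": -0.9, "ty": -1, "tz": 0, "ax": 0, "ay": 0, "az": 0},
    {"tx": -0.9, "ty": -1, "tz": 0, "ax": 0, "ay": 0, "az": 0},
    {"tx": -0.9, "ty": -1, "tz": 0, "ax": 0, "ay": 0, "az": 0},
    {"tx": -0.9, "ty": -1, "tz": 0, "ax": 0, "ay": 0, "az": 0},
    {"tx": -0.9, "ty": -1, "tz": 0, "ax": 0, "ay": 0, "az": 0},
  ],
)

```text
clock: 49.98
eef_pos: [499.5, 205.1, 153.8]
tcp_rot: [3.141, 0.001, -3.141]
contact_force: [0.2, 0.4, -1.3]
opening: 0.713
grasp_force: 55.2
```

step_arm(
  moves=[
    {"tx": -0.7, "ty": -1, "tz": 0, "ax": 0, "ay": 0, "az": 0},
    {"tx": -0.7, "ty": -1, "tz": 0, "ax": 0, "ay": 0, "az": 0},
    {"tx": -0.74, "ty": -1, "tz": 0, "ax": 0, "ay": 0, "az": 0},
    {"tx": 0, "ty": -1, "tz": 0, "ax": 0, "ay": 0, "az": 0},
    {"tx": 0, "ty": -1, "tz": 0, "ax": 0, "ay": 0, "az": 0},
  ],
)

```text
clock: 50.6
eef_pos: [552.5, 80.2, 153.6]
tcp_rot: [3.142, 0.001, -3.141]
contact_force: [0.4, -0.5, -2.0]
opening: 0.719
grasp_force: 55.1
```

step_arm(
  moves=[
    {"tx": 0, "ty": -1, "tz": 0, "ax": 0, "ay": 0, "az": 0},
    {"tx": 0, "ty": -1, "tz": 0, "ax": 0, "ay": 0, "az": 0},
    {"tx": 0, "ty": -1, "tz": 0, "ax": 0, "ay": 0, "az": 0},
    {"tx": 0, "ty": -1, "tz": 0, "ax": 0, "ay": 0, "az": 0},
    {"tx": 0, "ty": -0.15, "tz": 0, "ax": 0, "ay": 0, "az": 0},
  ],
)

```text
clock: 51.22
eef_pos: [552.5, -23.9, 153.6]
tcp_rot: [-3.141, 0.001, 3.141]
contact_force: [0.3, 0.2, -2.2]
opening: 0.717
grasp_force: 55.2
```

step_arm(
  moves=[
    {"tx": 0, "ty": 0, "tz": 0, "ax": 0, "ay": 0, "az": 0},
    {"tx": 0, "ty": 0, "tz": 0.5, "ax": 0, "ay": 0, "az": 0},
    {"tx": 0, "ty": 0, "tz": 0, "ax": 0, "ay": 0, "az": 0},
  ],
)

```text
clock: 51.6
eef_pos: [551.6, -22.0, 139.0]
tcp_rot: [3.141, -0.002, -3.14]
contact_force: [-0.6, 0.5, -1.4]
opening: 0.721
grasp_force: 55.1
```

```bash
python3 -c "
from h import *
s=r.sense();print(s['eef_pos'],s['opening'])
shot('side','pics/side2.png');p=cv2.imread('pics/side2.png')
c=project('side',[553,-24,100]).astype(int);print(c)
x,y=c;cv2.imwrite('pics/side2c.png',cv2.resize(p[max(0,y-80):y+80,x-100:x+100],None,fx=4,fy=4)[:600])"
```

```text
[551.59102864 -21.96254278 138.98901024] 0.7205561213107265
[336 202]
```

View pics/side2c.png

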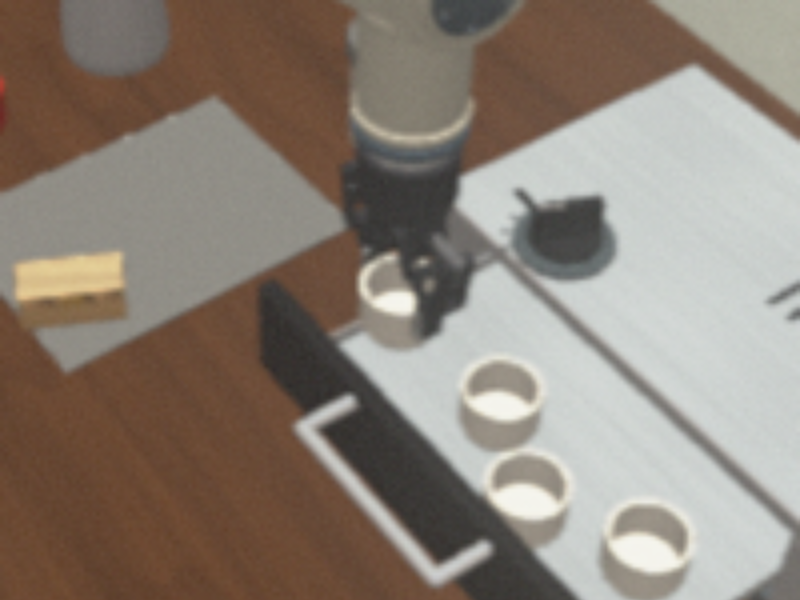

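The held dish (crop px 400,300) hangs level, three dishes stand on the tray, and the box lies flat on the mat. Lower it.

step_arm(
  moves=[
    {"tx": 0, "ty": 0, "tz": 1, "ax": 0, "ay": 0, "az": 0},
    {"tx": 0, "ty": 0, "tz": 1, "ax": 0, "ay": 0, "az": 0},
    {"tx": 0, "ty": 0, "tz": 0.7, "ax": 0, "ay": 0, "az": 0},
    {"tx": 0, "ty": 0, "tz": 0.1, "ax": 0, "ay": 0, "az": 0},
    {"tx": 0, "ty": 0, "tz": 0, "ax": 0, "ay": 0, "az": 0},
  ],
)

```text
clock: 52.28
eef_pos: [552.9, -22.6, 70.6]
tcp_rot: [-3.142, 0.0, -3.141]
contact_force: [-0.7, 0.2, -1.1]
opening: 0.714
grasp_force: 55.1
```

step_arm(
  moves=[
    {"tx": 0, "ty": 0, "tz": 0.05, "ax": 0, "ay": 0, "az": 0},
    {"tx": 0, "ty": 0, "tz": 0, "ax": 0, "ay": 0, "az": 0},
  ],
)

```text
clock: 52.52
eef_pos: [552.9, -22.7, 69.6]
tcp_rot: [-3.142, 0.001, -3.141]
contact_force: [-0.0, -0.2, -2.6]
opening: 0.716
grasp_force: 55.1
```

step_arm(
  moves=[
    {"tx": 0, "ty": 0, "tz": 0.05, "ax": 0, "ay": 0, "az": 0},
    {"tx": 0, "ty": 0, "tz": 0, "ax": 0, "ay": 0, "az": 0},
  ],
)

```text
clock: 52.78
eef_pos: [553.0, -22.7, 68.4]
tcp_rot: [-3.142, 0.001, -3.141]
contact_force: [-1.2, -0.1, 4.4]
opening: 0.717
grasp_force: 55.8
```

step_arm(
  moves=[
    {"tx": 0, "ty": 0, "tz": 0, "ax": 0, "ay": 0, "az": 0},
    {"tx": 0, "ty": 0, "tz": 0, "ax": 0, "ay": 0, "az": 0},
    {"tx": 0, "ty": 0, "tz": -0.3, "ax": 0, "ay": 0, "az": 0},
    {"tx": 0, "ty": 0, "tz": -1, "ax": 0, "ay": 0, "az": 0},
    {"tx": 0, "ty": 0, "tz": -1, "ax": 0, "ay": 0, "az": 0},
  ],
  gripper=0.86,
)

```text
clock: 53.4
eef_pos: [552.4, -22.7, 126.2]
tcp_rot: [3.142, -0.0, -3.141]
contact_force: [-0.5, -0.2, -0.5]
opening: 0.854
grasp_force: 0.0
```

step_arm(
  moves=[
    {"tx": 0, "ty": 0, "tz": -1, "ax": 0, "ay": 0, "az": 0},
    {"tx": 0, "ty": 0, "tz": -1, "ax": 0, "ay": 0, "az": 0},
    {"tx": 1, "ty": -1, "tz": -1, "ax": 0, "ay": 0, "az": 0},
    {"tx": 1, "ty": -1, "tz": 0, "ax": 0, "ay": 0, "az": 0},
    {"tx": 1, "ty": -1, "tz": 0, "ax": 0, "ay": 0, "az": 0},
  ],
)

```text
clock: 54.02
eef_pos: [477.0, -98.4, 201.2]
tcp_rot: [-3.141, 0.001, -3.14]
contact_force: [0.8, -0.4, 0.1]
opening: 0.861
grasp_force: 0.0
```

step_arm(
  moves=[
    {"tx": 1, "ty": -1, "tz": 0, "ax": 0, "ay": 0, "az": 0},
    {"tx": 0.8, "ty": -1, "tz": 0, "ax": 0, "ay": 0, "az": 0},
    {"tx": 0, "ty": 0, "tz": 0, "ax": 0, "ay": 0, "az": 0.109},
    {"tx": 0, "ty": 0, "tz": 0, "ax": 0, "ay": 0, "az": 0.109},
    {"tx": 0, "ty": 0, "tz": 0, "ax": 0, "ay": 0, "az": 0.109},
  ],
  gripper=0.45,
)

```text
clock: 54.65
eef_pos: [432.6, -147.9, 200.8]
tcp_rot: [3.141, 0.001, 2.623]
contact_force: [-0.2, 0.3, -0.1]
opening: 0.453
grasp_force: 0.0
```

step_arm(
  moves=[
    {"tx": 0, "ty": 0, "tz": 0, "ax": 0, "ay": 0, "az": 0.109},
    {"tx": 0, "ty": 0, "tz": 0, "ax": 0, "ay": 0, "az": 0.109},
    {"tx": 0, "ty": 0, "tz": 0, "ax": 0, "ay": 0, "az": 0.109},
    {"tx": 0, "ty": 0, "tz": 0, "ax": 0, "ay": 0, "az": 0.109},
    {"tx": 0, "ty": 0, "tz": 0, "ax": 0, "ay": 0, "az": 0.109},
  ],
)

```text
clock: 55.28
eef_pos: [432.7, -147.8, 200.7]
tcp_rot: [3.141, 0.0, 1.767]
contact_force: [-0.0, 0.6, 0.3]
opening: 0.45
grasp_force: 0.0
```

step_arm(
  moves=[
    {"tx": 0, "ty": 0, "tz": 0, "ax": 0, "ay": 0, "az": 0.109},
    {"tx": 0, "ty": 0, "tz": 0, "ax": 0, "ay": 0, "az": 0},
    {"tx": 0, "ty": 0, "tz": 0, "ax": 0, "ay": 0, "az": 0},
  ],
)

```text
clock: 55.65
eef_pos: [432.7, -147.8, 200.5]
tcp_rot: [3.141, 0.0, 1.605]
contact_force: [-0.6, -0.0, -0.8]
opening: 0.454
grasp_force: 0.0
```

```bash
python3 -c "
from h import *
wr();tray()
p,w=shot('wrist','pics/w5.png')
q=w[(abs(w[...,2]-103)<8)]; m=q[(q[:,1]>-215)&(q[:,1]<-70)&(q[:,0]<455)]
print(len(m),np.percentile(m[:,0],[2,50,98]),np.polyfit(m[:,1]+147,m[:,0],1))
p,w=shot('side','pics/side3.png');hsv=p[150:330,240:480]
cv2.imwrite('pics/side3c.png',cv2.resize(hsv[:,:,::-1],None,fx=3.3,fy=3.3))"
```

```text
55.65 [ 432.7 -147.8  200.5] [3.141 0.    1.605]
(703.1, -324.3, 27.4, np.float64(41.3), [531, 332], 77)
tray [ 592.6 -100.5] 32.2 78.9
tray [ 598.5 -267.1] 32.4 78.2
tray [551.6 -22.7] 32.4 77.8
2527 [428.01375619 434.9253715  442.94304908] [-2.17438627e-02  4.35401565e+02]
```

View pics/side3c.png

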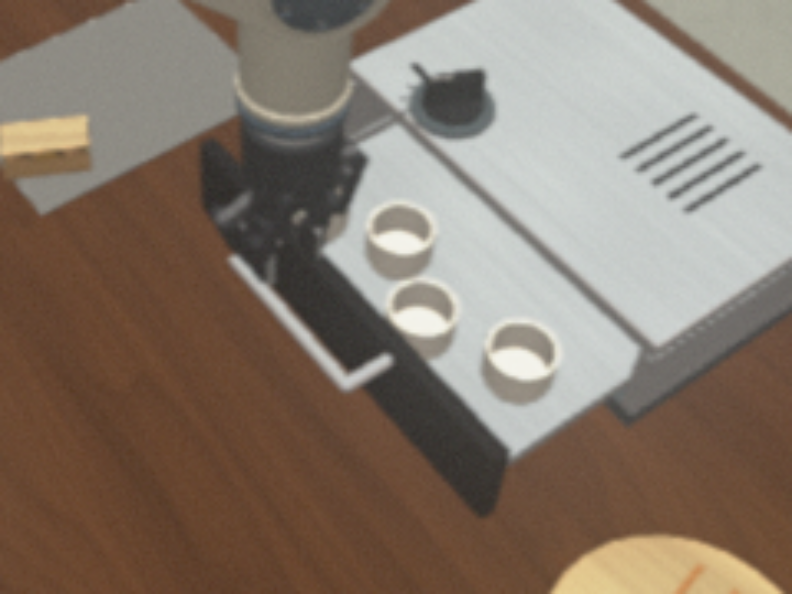

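All four dishes stand on the tray: three in the top view, and the (552,-185) one at crop px (422,312). Grip the handle.

step_arm(
  moves=[
    {"tx": 0, "ty": 0.1, "tz": 1, "ax": 0, "ay": 0, "az": 0},
    {"tx": 0, "ty": 0, "tz": 1, "ax": 0, "ay": 0, "az": 0},
    {"tx": 0, "ty": 0, "tz": 1, "ax": 0, "ay": 0, "az": 0},
    {"tx": 0, "ty": 0, "tz": 0.75, "ax": 0, "ay": 0, "az": 0},
    {"tx": 0, "ty": 0, "tz": 0, "ax": 0, "ay": 0, "az": 0},
  ],
)

```text
clock: 56.48
eef_pos: [434.3, -147.4, 105.5]
tcp_rot: [-3.139, -0.001, 1.602]
contact_force: [0.1, 0.1, 0.1]
opening: 0.448
grasp_force: 0.0
```

step_arm(
  moves=[
    {"tx": 0, "ty": 0, "tz": 0, "ax": 0, "ay": 0, "az": 0},
    {"tx": 0, "ty": 0, "tz": 0, "ax": 0, "ay": 0, "az": 0},
    {"tx": 0, "ty": 0, "tz": 0, "ax": 0, "ay": 0, "az": 0},
    {"tx": 0, "ty": 0, "tz": 0, "ax": 0, "ay": 0, "az": 0},
  ],
  gripper=0,
  newtons=40,
)

```text
clock: 56.98
eef_pos: [435.7, -147.9, 107.4]
tcp_rot: [3.14, 0.001, 1.602]
contact_force: [-0.9, 0.1, 6.7]
opening: 0.126
grasp_force: 39.4
```

step_arm(
  moves=[
    {"tx": 0, "ty": 0.1, "tz": 0, "ax": 0, "ay": 0, "az": 0},
    {"tx": 0, "ty": 0.2, "tz": 0, "ax": 0, "ay": 0, "az": 0},
    {"tx": 0, "ty": 0.3, "tz": 0, "ax": 0, "ay": 0, "az": 0},
    {"tx": 0, "ty": 0.3, "tz": 0, "ax": 0, "ay": 0, "az": 0},
    {"tx": 0, "ty": 0.3, "tz": 0, "ax": 0, "ay": 0, "az": 0},
  ],
)

```text
clock: 57.6
eef_pos: [465.3, -146.9, 107.4]
tcp_rot: [3.141, 0.0, 1.602]
contact_force: [-3.4, 1.1, 9.6]
opening: 0.123
grasp_force: 39.7
```

step_arm(
  moves=[
    {"tx": 0, "ty": 0.3, "tz": 0, "ax": 0, "ay": 0, "az": 0},
    {"tx": 0, "ty": 0.3, "tz": 0, "ax": 0, "ay": 0, "az": 0},
    {"tx": 0, "ty": 0.3, "tz": 0, "ax": 0, "ay": 0, "az": 0},
    {"tx": 0, "ty": 0.3, "tz": 0, "ax": 0, "ay": 0, "az": 0},
    {"tx": 0, "ty": 0.3, "tz": 0, "ax": 0, "ay": 0, "az": 0},
  ],
)

```text
clock: 58.22
eef_pos: [502.7, -145.6, 107.4]
tcp_rot: [3.142, 0.0, 1.602]
contact_force: [-4.3, 1.3, 9.2]
opening: 0.123
grasp_force: 39.7
```

step_arm(
  moves=[
    {"tx": 0, "ty": 0.3, "tz": 0, "ax": 0, "ay": 0, "az": 0},
    {"tx": 0, "ty": 0.3, "tz": 0, "ax": 0, "ay": 0, "az": 0},
    {"tx": 0, "ty": 0.3, "tz": 0, "ax": 0, "ay": 0, "az": 0},
    {"tx": 0, "ty": 0.3, "tz": 0, "ax": 0, "ay": 0, "az": 0},
    {"tx": 0, "ty": 0.3, "tz": 0, "ax": 0, "ay": 0, "az": 0},
  ],
)

```text
clock: 58.85
eef_pos: [540.2, -144.3, 107.4]
tcp_rot: [-3.141, -0.0, 1.602]
contact_force: [-3.4, 1.8, 8.4]
opening: 0.122
grasp_force: 39.6
```

step_arm(
  moves=[
    {"tx": 0, "ty": 0.3, "tz": 0, "ax": 0, "ay": 0, "az": 0},
    {"tx": 0, "ty": 0.3, "tz": 0, "ax": 0, "ay": 0, "az": 0},
    {"tx": 0, "ty": 0.3, "tz": 0, "ax": 0, "ay": 0, "az": 0},
    {"tx": 0, "ty": 0.3, "tz": 0, "ax": 0, "ay": 0, "az": 0},
    {"tx": 0, "ty": 0.2, "tz": 0, "ax": 0, "ay": 0, "az": 0},
  ],
)

```text
clock: 59.48
eef_pos: [575.3, -143.1, 107.4]
tcp_rot: [3.142, -0.0, 1.602]
contact_force: [-4.2, 2.6, 7.2]
opening: 0.127
grasp_force: 39.6
```

step_arm(
  moves=[
    {"tx": 0, "ty": 0.1, "tz": 0, "ax": 0, "ay": 0, "az": 0},
    {"tx": 0, "ty": 0, "tz": 0, "ax": 0, "ay": 0, "az": 0},
  ],
)

```text
clock: 59.72
eef_pos: [578.0, -143.0, 107.4]
tcp_rot: [3.141, -0.0, 1.602]
contact_force: [-1.5, 3.0, 6.7]
opening: 0.122
grasp_force: 39.4
```

step_arm(
  moves=[
    {"tx": 0, "ty": 0.2, "tz": 0, "ax": 0, "ay": 0, "az": 0},
    {"tx": 0, "ty": 0.2, "tz": 0, "ax": 0, "ay": 0, "az": 0},
    {"tx": 0, "ty": 0.1, "tz": 0, "ax": 0, "ay": 0, "az": 0},
    {"tx": 0, "ty": 0, "tz": 0, "ax": 0, "ay": 0, "az": 0},
  ],
)

```text
clock: 60.22
eef_pos: [590.5, -142.6, 107.4]
tcp_rot: [3.141, -0.0, 1.602]
contact_force: [-1.3, 3.0, 6.6]
opening: 0.119
grasp_force: 39.4
```

step_arm(
  moves=[
    {"tx": 0, "ty": 0.1, "tz": 0, "ax": 0, "ay": 0, "az": 0},
    {"tx": 0, "ty": 0.1, "tz": 0, "ax": 0, "ay": 0, "az": 0},
    {"tx": 0, "ty": 0, "tz": 0, "ax": 0, "ay": 0, "az": 0},
  ],
)

```text
clock: 60.6
eef_pos: [594.6, -142.4, 107.4]
tcp_rot: [-3.14, -0.001, 1.602]
contact_force: [-5.9, 2.9, 8.9]
opening: 0.124
grasp_force: 39.8
```

step_arm(
  moves=[
    {"tx": 0, "ty": 0.1, "tz": 0, "ax": 0, "ay": 0, "az": 0},
    {"tx": 0, "ty": 0, "tz": 0, "ax": 0, "ay": 0, "az": 0},
    {"tx": 0, "ty": 0, "tz": 0, "ax": 0, "ay": 0, "az": 0},
  ],
)

```text
clock: 60.98
eef_pos: [594.7, -142.4, 107.4]
tcp_rot: [-3.136, -0.001, 1.602]
contact_force: [-14.1, 1.8, 16.8]
opening: 0.123
grasp_force: 40.7
```

Tray is home. Release, lift and go above the knob.

step_arm(
  moves=[
    {"tx": 0, "ty": -0.1, "tz": 0, "ax": 0, "ay": 0, "az": 0},
    {"tx": 0, "ty": 0, "tz": 0, "ax": 0, "ay": 0, "az": 0},
    {"tx": 0, "ty": 0, "tz": 0, "ax": 0, "ay": 0, "az": 0},
  ],
  gripper=0.4,
)

```text
clock: 61.35
eef_pos: [595.4, -142.8, 106.6]
tcp_rot: [3.141, 0.0, 1.602]
contact_force: [1.2, -0.2, 0.5]
opening: 0.401
grasp_force: 0.0
```

step_arm(
  moves=[
    {"tx": 0, "ty": 0, "tz": -0.5, "ax": 0, "ay": 0, "az": 0},
    {"tx": 0, "ty": 0, "tz": -1, "ax": 0, "ay": 0, "az": 0},
    {"tx": 0, "ty": 0, "tz": -1, "ax": 0, "ay": 0, "az": 0},
    {"tx": 0, "ty": 0, "tz": -1, "ax": 0, "ay": 0, "az": 0},
    {"tx": 0, "ty": 0, "tz": -1, "ax": 0, "ay": 0, "az": 0},
  ],
)

```text
clock: 61.98
eef_pos: [595.3, -142.8, 220.8]
tcp_rot: [3.141, 0.0, 1.602]
contact_force: [-0.1, -1.3, 0.5]
opening: 0.406
grasp_force: 0.0
```

step_arm(
  moves=[
    {"tx": 0, "ty": 0, "tz": -1, "ax": 0, "ay": 0, "az": 0},
    {"tx": 1, "ty": 1, "tz": -1, "ax": 0, "ay": 0, "az": 0},
    {"tx": 1, "ty": 1, "tz": 0, "ax": 0, "ay": 0, "az": 0},
    {"tx": 1, "ty": 1, "tz": 0, "ax": 0, "ay": 0, "az": 0},
    {"tx": 1, "ty": 1, "tz": 0, "ax": 0, "ay": 0, "az": 0},
  ],
)

```text
clock: 62.6
eef_pos: [692.8, -38.9, 270.1]
tcp_rot: [3.141, 0.0, 1.602]
contact_force: [0.4, -1.0, 0.1]
opening: 0.403
grasp_force: 0.0
```

step_arm(
  moves=[
    {"tx": 0, "ty": 0, "tz": 0, "ax": 0, "ay": 0, "az": -0.11},
    {"tx": 0, "ty": 0, "tz": 0, "ax": 0, "ay": 0, "az": -0.11},
    {"tx": 0, "ty": 0, "tz": 0, "ax": 0, "ay": 0, "az": -0.11},
    {"tx": 0, "ty": 0, "tz": 0, "ax": 0, "ay": 0, "az": -0.11},
    {"tx": 0, "ty": 0, "tz": 0, "ax": 0, "ay": 0, "az": -0.11},
  ],
)

```text
clock: 63.22
eef_pos: [692.0, -39.7, 269.9]
tcp_rot: [3.141, 0.001, 2.471]
contact_force: [0.9, -0.6, 0.1]
opening: 0.398
grasp_force: 0.0
```

step_arm(
  moves=[
    {"tx": 0, "ty": 0, "tz": 0, "ax": 0, "ay": 0, "az": -0.11},
    {"tx": 0, "ty": 0, "tz": 0, "ax": 0, "ay": 0, "az": -0.11},
    {"tx": 0, "ty": 0, "tz": 0, "ax": 0, "ay": 0, "az": 0},
    {"tx": 0, "ty": 0, "tz": 0, "ax": 0, "ay": 0, "az": 0},
  ],
)

```text
clock: 63.72
eef_pos: [692.0, -39.7, 269.5]
tcp_rot: [3.141, 0.0, 2.807]
contact_force: [-0.6, 0.0, 0.7]
opening: 0.402
grasp_force: 0.0
```

```bash
cat >> h.py <<'E'
def knob(f="pics/wk.png"):
    s=r.sense(); print(s["eef_pos"].round(1),s["tcp_rot"].round(3))
    p,w=shot("wrist",f)
    m=(w[...,2]>160)&(w[...,2]<176)&(np.hypot(w[...,0]-693,w[...,1]+39)<45)
    n,l,st,cc=cv2.connectedComponentsWithStats(m.astype(np.uint8))
    for k in range(1,n):
        if st[k,4]>100: print(cv2.minAreaRect(w[l==k][:,:2].astype(np.float32)),cc[k].round(),st[k,4],np.median(w[l==k][:,2]).round(1))
    return p,w
E
python3 -c "
from h import *
knob()"
```

```text
[692.  -39.7 269.5] [3.141 0.    2.807]
((695.7442626953125, -38.02461242675781), (13.739725112915039, 56.27138900756836), 70.53434753417969) [318. 209.] 1048 167.4
```

View pics/wk.png

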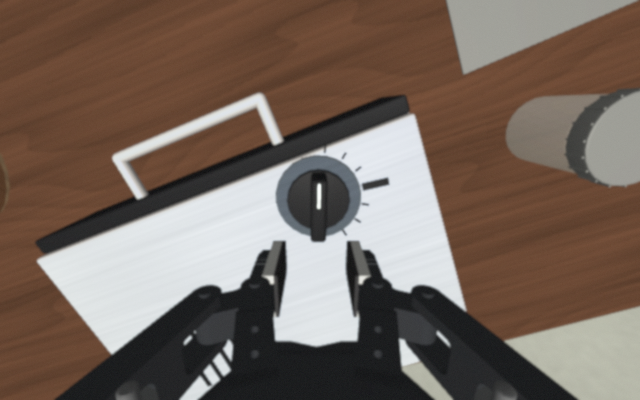

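The bar with its white line is at px (318,200), line pointing to the front. The thick mark is at (376,184), about 77° clockwise. Descend and grip.

step_arm(
  moves=[
    {"tx": -0.12, "ty": 0.11, "tz": 1, "ax": 0, "ay": 0, "az": 0},
    {"tx": 0, "ty": 0, "tz": 1, "ax": 0, "ay": 0, "az": 0},
    {"tx": 0, "ty": 0, "tz": 1, "ax": 0, "ay": 0, "az": 0},
    {"tx": 0, "ty": 0, "tz": 0.9, "ax": 0, "ay": 0, "az": 0},
    {"tx": 0, "ty": 0, "tz": 0, "ax": 0, "ay": 0, "az": 0},
  ],
)

```text
clock: 64.4
eef_pos: [694.5, -38.1, 169.7]
tcp_rot: [-3.141, -0.004, 2.809]
contact_force: [0.1, 0.4, -0.1]
opening: 0.403
grasp_force: 0.0
```

step_arm(
  moves=[
    {"tx": 0, "ty": 0, "tz": 0.1, "ax": 0, "ay": 0, "az": 0},
    {"tx": 0, "ty": 0, "tz": 0, "ax": 0, "ay": 0, "az": 0},
  ],
)

```text
clock: 64.65
eef_pos: [696.3, -38.2, 170.1]
tcp_rot: [3.141, 0.001, 2.811]
contact_force: [-0.6, -0.2, -0.7]
opening: 0.404
grasp_force: 0.0
```

step_arm(
  moves=[
    {"tx": 0, "ty": 0, "tz": 0, "ax": 0, "ay": 0, "az": 0},
    {"tx": 0, "ty": 0, "tz": 0, "ax": 0, "ay": 0, "az": 0},
    {"tx": 0, "ty": 0, "tz": 0, "ax": 0, "ay": 0, "az": 0},
    {"tx": 0, "ty": 0, "tz": 0, "ax": 0, "ay": 0, "az": 0},
  ],
  gripper=0,
  newtons=40,
)

```text
clock: 65.15
eef_pos: [695.9, -38.7, 170.1]
tcp_rot: [-3.141, 0.001, 2.811]
contact_force: [-2.1, -3.5, 5.5]
opening: 0.155
grasp_force: 42.4
```

step_arm(
  moves=[
    {"tx": 0, "ty": 0, "tz": 0, "ax": 0, "ay": 0, "az": 0.095},
    {"tx": 0, "ty": 0, "tz": 0, "ax": 0, "ay": 0, "az": 0.095},
    {"tx": 0, "ty": 0, "tz": 0, "ax": 0, "ay": 0, "az": 0.095},
    {"tx": 0, "ty": 0, "tz": 0, "ax": 0, "ay": 0, "az": 0.095},
    {"tx": 0, "ty": 0, "tz": 0, "ax": 0, "ay": 0, "az": 0.095},
  ],
)

```text
clock: 65.78
eef_pos: [696.5, -38.2, 170.1]
tcp_rot: [3.14, 0.001, 2.06]
contact_force: [-0.1, -1.7, 3.6]
opening: 0.152
grasp_force: 42.2
```

step_arm(
  moves=[
    {"tx": 0, "ty": 0, "tz": 0, "ax": 0, "ay": 0, "az": 0.095},
    {"tx": 0, "ty": 0, "tz": 0, "ax": 0, "ay": 0, "az": 0.095},
    {"tx": 0, "ty": 0, "tz": 0, "ax": 0, "ay": 0, "az": 0.095},
    {"tx": 0, "ty": 0, "tz": 0, "ax": 0, "ay": 0, "az": 0.09},
    {"tx": 0, "ty": 0, "tz": 0, "ax": 0, "ay": 0, "az": 0},
  ],
)

```text
clock: 66.4
eef_pos: [697.0, -38.1, 170.1]
tcp_rot: [3.138, -0.0, 1.477]
contact_force: [3.2, -0.5, 4.6]
opening: 0.155
grasp_force: 42.1
```

step_arm(
  moves=[
    {"tx": 0, "ty": 0, "tz": 0, "ax": 0, "ay": 0, "az": 0},
    {"tx": 0, "ty": 0, "tz": 0, "ax": 0, "ay": 0, "az": 0},
  ],
)

```text
clock: 66.65
eef_pos: [697.0, -38.1, 170.1]
tcp_rot: [3.138, -0.0, 1.478]
contact_force: [4.9, 0.3, 5.5]
opening: 0.154
grasp_force: 42.4
```

Release, lift and look.

step_arm(
  moves=[
    {"tx": 0, "ty": 0, "tz": 0, "ax": 0, "ay": 0, "az": 0},
    {"tx": 0, "ty": 0, "tz": 0, "ax": 0, "ay": 0, "az": 0},
    {"tx": 0, "ty": 0, "tz": -0.5, "ax": 0, "ay": 0, "az": 0},
    {"tx": 0, "ty": 0, "tz": -1, "ax": 0, "ay": 0, "az": 0},
    {"tx": 0, "ty": 0, "tz": -1, "ax": 0, "ay": 0, "az": 0},
  ],
  gripper=0.4,
)

```text
clock: 67.28
eef_pos: [695.5, -38.1, 232.7]
tcp_rot: [-3.141, -0.0, 1.476]
contact_force: [-0.6, -0.3, 0.1]
opening: 0.399
grasp_force: 0.0
```

step_arm(
  moves=[
    {"tx": 0, "ty": 0, "tz": -1, "ax": 0, "ay": 0, "az": 0},
    {"tx": 0, "ty": 0, "tz": -1, "ax": 0, "ay": 0, "az": 0},
    {"tx": 0, "ty": 0, "tz": 0, "ax": 0, "ay": 0, "az": 0},
    {"tx": 0, "ty": 0, "tz": 0, "ax": 0, "ay": 0, "az": 0},
  ],
)

```text
clock: 67.78
eef_pos: [695.2, -38.1, 281.0]
tcp_rot: [-3.141, 0.0, 1.476]
contact_force: [-0.2, 0.5, 0.3]
opening: 0.4
grasp_force: 0.0
```

```bash
python3 -c "
from h import *
p,w=knob('pics/wk2.png')
print(r.sense()['contact_force'])
# warmer front edge direction from wrist depth: boundary of top at z~125
m=(abs(w[...,2]-124)<4); n,l,st,cc=cv2.connectedComponentsWithStats(m.astype(np.uint8)); k=1+st[1:,4].argmax()
q=w[l==k]; b=[(q[abs(q[:,1]-y)<3][:,0].min(),y) for y in range(-200,30,10) if (abs(q[:,1]-y)<3).sum()>5]
b=np.array(b); print('edge slope',np.polyfit(b[:,1],b[:,0],1))
h=w[(abs(w[...,2]-103)<7)&(w[...,0]<608)&(w[...,0]>560)&(w[...,1]>-215)&(w[...,1]<-70)]
if len(h): print('handle',np.percentile(h[:,0],[2,50,98]))
"
```

```text
[695.2 -38.1 281. ] [-3.141  0.     1.476]
((696.330322265625, -36.849342346191406), (55.75693893432617, 13.7163667678833), 84.92178344726562) [318. 201.] 969 167.3
[-0.81262629  0.41540811  0.21433953]
edge slope [8.34606050e-03 6.59937894e+02]
handle [587.79524938 594.79727337 599.72012873]
```

View pics/wk2.png

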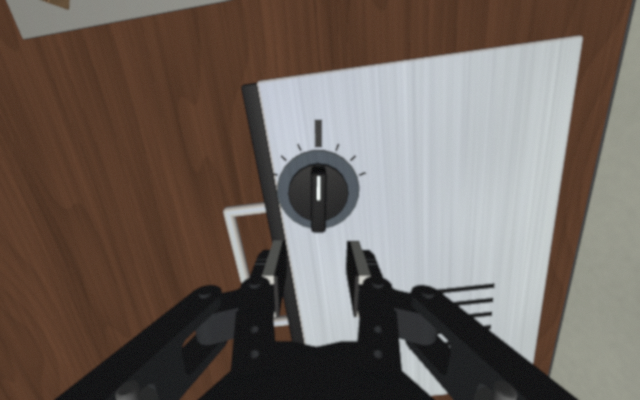

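The white line (318,187) points straight at the thick mark (318,132), and the tray panel sits flush. Final top check, then hand in.

```bash
python3 -c "
from h import *
p,w=shot('top','pics/top9.png')
print([d for d in dishes(p,w) if 25<d[2]<40])
m=(abs(w[...,2]-43)<6)&(w[...,0]>325)&(w[...,0]<645)&(w[...,1]>160)&(w[...,1]<400)
print('box',cv2.minAreaRect(w[m][:,:2].astype(np.float32)),m.sum())
from rig import workorder
print(workorder.sign_off())"
```

```text
[]
box ((378.8495788574219, 217.91506958007812), (44.63901901245117, 88.55862426757812), 66.0924072265625) 354
the job is handed in; nothing more can be done
None
```

The job is handed in: all four white dishes were placed upright on the tray, the tray is pushed home, the bamboo box is on the mat, and the timer knob points at the index mark. I did not see the dishes again after closing the tray, and sign-off returned no verdict.

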